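# Torque a crank bolt to the click

## Robot

A 7-joint arm with a two-finger parallel gripper is mounted at the origin on the work surface. World frame = base frame: x ahead of the robot, y to its left, z up, the work surface at z = 0. Lengths are in m, angles in rad, forces in N, time in s.
With the tool pointing down it reaches from about 0.425 to 1.025 m from the base axis. Payload 3.6 kg.
Tool frame: the origin (TCP) lies at the very end of the fingers, on their centre line; the grasp point (between the pads) lies 19 mm behind it (arm.hold_point_z is the distance from the TCP to the grasp point, in m); z points along the fingers, y is the line along which they close (so a half turn about z gives the same grasp; the last joint's range is limited). The gripper opens to 85 mm and grips with 20 to 120 N. Pads are 22 mm wide; open, the fingers measure 114 mm over their backs; the gripper's body (76 mm by 85 mm) begins 54 mm behind the grasp point. The pads swing forward as they close: fully open they stand 13 mm farther back than shut.
Start: joints at [-1.339, 0.591, 0.048, 1.609, -0.033, 0.943, -0.034], TCP at [0.232, 0.687, 0.231] pointing down, gripper open.
Joint ranges: [-2.69, 2.69], [-0.47, 2.24], [-1.27, 1.36], [0.19, 2.51], [-1.53, 4.68], [0.08, 2.07], [-3.09, 3.09]. Speed limits (rad/s): [2.57, 2.57, 3.14, 3.14, 3.14, 3.14, 3.14].

## Interface

Orientations are given as a rotation vector (axis times angle).
In Python, from workcell import arm gives the robot as it stands.
- The arm moves only by the tool step_arm, never from a script. Its argument "increments" is a list of rows, each a list of 3 entries, a list of its own where there are three numbers: the closure, from 0 (fully open) to 1 (shut), then the shift along the tool's x, y, z in mm, then the turn, a rotation vector about the tool's x, y, z in degrees. A call has 1 to 20 rows; each row is the pose to reach, as a shift and turn from the pose commanded when the call began, along the tool's axes at that moment; what a row does not reach only later rows make up. A row lasts 1/8 s, in which the tool goes at most 62.5 mm and 10.7 degrees, less where a joint would pass 70% of its speed; a pose out of reach is approached as far as the arm can. A call with a gripper value outside its range is refused whole. The fingers move at their own pace and stop on an object; the grip force is fixed at half the most. Time passes only in rows, so rows that repeat a pose let the fingers close. It gives the time, the measured TCP pose, the force, the opening and the grip force at its end, in the units of the state.
- arm.get_state(): the state, without advancing time (a new reading comes with each control period).
- arm.camera(name): name is "scene" or "top" or "wrist"; returns a dict with "color" (384x512x3 uint8, red, green, blue), "depth" (384x512 float32, m along the optical axis (not along the pixel's ray), 0 where there is no reading), "vfov" (degrees; the focal length in pixels is half the picture's height over the tangent of half this angle, whatever the lens; pixels are square), "cx", "cy" (the principal point, pixels), "distortion" ([k1, k2, p1, p2, k3] as OpenCV has them; the pictures are not rectified), "R" (3x3) and "t" (3): a world point X has camera coordinates R X + t. Camera axes: x right, y down, z forward; pixel columns grow to the right and rows downward; lengths in m; the calibration is good to about 2 mm. A picture is of the moment at which its call begins.
- arm.sign_off(): hands the job in; it is judged then, once.
The state is a dict: "t": time; "joints": joint angles; "joint_vel": joint speeds; "joint_torque": joint torques, N m; "tcp_pos": TCP position; "eef_rot": TCP orientation; "ft_force": force on the tool from outside, world axes, zero at the start; "ft_torque": the same for the moment, N m; "finger_gap": finger opening in m; "grasp_force": force on a finger pad.
Only numpy, scipy, OpenCV 4.12 (cv2) and the standard library are available. Lean on these libraries where they do the work, as an engineer would, in place of code of your own. Each camera call takes 0.05 s, during which the arm holds its last target. There are 200 camera calls.

## Task

Move the steel stop peg from its wooden block into the jig's hole, fully home, so that the crank arm cannot turn away. Then pull the rubber grip of the torque wrench clockwise (seen from above), bringing the crank gently up against the peg, until the handle clearly breaks over at its hinge, and stop well before it is bent to its hard stop. Ease the handle back straight without loosening the bolt and let go, leaving the peg in its hole and the other things on the bench where they are.

Things in the scene. Friction and masses are not known exactly. Their poses are not given: they have to be found in the camera images.
- peg_mid (a point): Centre (half-way up) of the loose steel stop peg: round shank 16 mm in diameter with a chamfered foot, 115 mm tall overall with a round grip head (22 mm wide, 14 mm tall) at the top, about 150 g. Own z axis points up to the head. At the start it stands loosely in one hole of the wooden block, its foot 10 mm above the bench and its head 90 mm above the block.
- peg_tip (a point): Centre of the foot (lower end) of the stop peg, 57.5 mm below peg_mid.
- holder: Wooden storage block, fixed, 60 x 100 x 35 mm (x, y, z), origin at the centre of its underside. Two round holes 20 mm wide and 25 mm deep, 24 mm either side of its centre along its y; one holds the peg.
- hole (a point): Centre of the mouth of the jig's peg hole: 18 mm wide, 35 mm deep, vertical, in a 46 mm square steel block 47 mm above the bench. It stands 100 mm from the bolt axis, on the side to which the crank arm turns clockwise. The frame turns with the jig. A peg fully home stands with its foot 35 mm below this point.
- axis (a point): Point on the vertical turning axis shared by crank and bolt, at the height of the wrench handle's centre line (100 mm above the bench). The jig, fixed to the bench, is a steel plate 150 x 250 x 12 mm with a 54 mm round bearing shell on this axis. Its frame turns with the jig.
- crank_mid (a point): Point in the middle of the crank arm, 100 mm from the turning axis. The arm is aluminium, 26 mm wide, about 180 mm long, 16 mm thick, its top 74 mm above the bench. It turns easily (under 0.1 N m) till it meets the peg.
- grip (a point): Middle of the wrench's rubber grip: round bar 25 mm thick, 88 mm long, level, 100 mm above the bench, 175 mm from the bolt axis when straight (143 mm from the break-over hinge). The point's axes have no special direction: the bar runs along the line from wrench_hinge to grip. Pull it here sideways, clockwise from above, roughly toward the robot.
- wrench_hinge (a point): Centre of the wrench's break-over hinge, 32 mm from the bolt axis, 100 mm above the bench. The wrench is already seated on the bolt and stays on it.
- crank (a joint): Turn of the crank arm on its bearing, rad, growing clockwise from above. It meets the peg at about 0.32, if the peg is home.
- bolt (a joint): Turn of the bolt and wrench head relative to the crank, rad, growing clockwise from above as it tightens, from an arbitrary zero. With the crank against the peg it turns stiffly: 8 to 12 N at the grip at first, 14 to 17 N at the click. It stays where it is left, but a few N the other way loosen it. The angle at which it comes to torque is not marked.
- handle (a joint): Bend of the wrench handle at its break-over hinge, rad: 0 straight (held by the click spring), above 0.10 broken over, 0.32 at the hard stop. At the click the handle gives way and the force at the grip falls (by about a quarter at 0.15 rad), still pushing back; it springs back straight when eased off.
- screwdriver: Screwdriver lying on the bench, about 200 mm long. Leave alone.
- tub: White plastic tub, 80 mm wide, 75 mm tall. Leave alone.
- sprocket: Flat steel ring, 90 mm wide, 10 mm thick. Leave alone.
Not all that is in view belongs to the job. What is shaped like the part that bears peg_mid but blue or turquoise is not meant.

How it is judged:
By the outcome, as a careful person would: the job done as asked, in the order asked, and still so for the second after the job is handed in, with the robot touching nothing.
It also fails if it takes over 72 s, if anything falls off the work surface, if the arm or the gripper's body presses on something with over 40 N, if the wrist force passes 120 N, or if a joint passes its speed limit or range.

## Working session

There is one attempt and no reset: what is moved stays moved. The work goes in short steps, Python scripts to look and compute and a tool call to move; the robot and the scene stay as the last step left them, time stands still between calls to the robot, and variables do not carry over. Pictures are saved under pics/ and viewed, at most 10 in all, crops included, and the job is handed in when it is done.

Besides the shell and the picture viewer there is one more tool, called as name(argument=value, ...) on one line, values as JSON. step_arm: Moves the arm, as the interface text tells. Its arguments: {"type":"object","properties":{"increments":{"type":"array","items":{"type":"array"}}},"required":["increments"]}

```bash
mkdir -p pics; ls; cat > h.py <<'E'
from workcell import arm
import numpy as np, cv2, pickle
from scipy.spatial.transform import Rotation as Ro
def snap(n,save=None):
    c=arm.camera(n)
    f=c["color"].shape[0]/2/np.tan(np.radians(c["vfov"])/2)
    c["K"]=np.array([[f,0,c["cx"]],[0,f,c["cy"]],[0,0,1.]])
    c["D"]=np.array(c["distortion"],float);c["R"]=np.array(c["R"]);c["t"]=np.array(c["t"])
    pickle.dump(c,open(f"{n}.pkl","wb"))
    if save: cv2.imwrite("pics/"+save,c["color"][:,:,::-1])
    return c
def load(n): return pickle.load(open(f"{n}.pkl","rb"))
def onplane(c,px,z):
    p=cv2.undistortPoints(np.array(px,float).reshape(-1,1,2),c["K"],c["D"]).reshape(-1,2)
    d=np.c_[p,np.ones(len(p))]@c["R"]; o=-c["R"].T@c["t"]
    return o+d*((z-o[2])/d[:,2])[:,None]
def bydepth(c,px):
    px=np.array(px).reshape(-1,2)
    p=cv2.undistortPoints(px.astype(float).reshape(-1,1,2),c["K"],c["D"]).reshape(-1,2)
    z=c["depth"][px[:,1].astype(int),px[:,0].astype(int)]
    return (np.c_[p,np.ones(len(p))]*z[:,None]-c["t"])@c["R"]
def proj(c,X):
    return cv2.projectPoints(np.array(X,float).reshape(-1,3),cv2.Rodrigues(c["R"])[0],c["t"],c["K"],c["D"])[0].reshape(-1,2)
def totool(target):  # world shift in tool axes (mm)
    s=arm.get_state(); R=Ro.from_rotvec(s["eef_rot"]).as_matrix()
    return R.T@(np.array(target)-s["tcp_pos"])*1000, R
E
python3 - <<'E'
from h import *
a=snap("scene","s0.png"); b=snap("top","t0.png")
s=arm.get_state(); print(s["tcp_pos"],s["eef_rot"],s["ft_force"],s["finger_gap"],s["t"],arm.hold_point_z)
print(np.round(Ro.from_rotvec(s["eef_rot"]).as_matrix(),3))
E
```

```text
pics
[0.2317834  0.6861448  0.23025334] [-0.50932916 -3.09984215  0.00319094] [-0.04799607  1.21875097 -1.11590669] 0.08540907990753914 0.1 0.0187
[[-0.947  0.32  -0.001]
 [ 0.32   0.947 -0.002]
 [-0.    -0.002 -1.   ]]
```

View pics/s0.png

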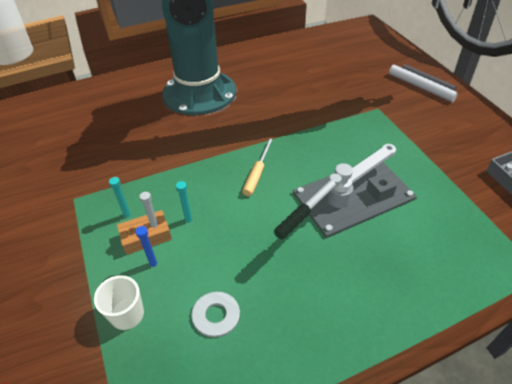

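View pics/t0.png

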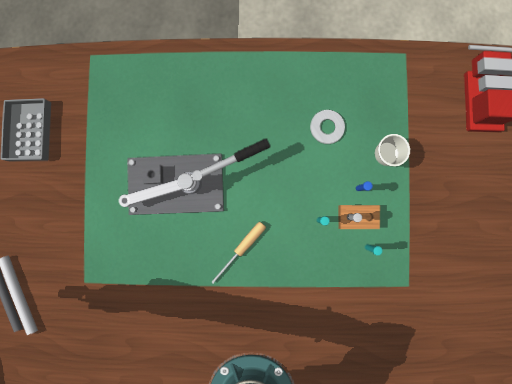

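```bash
python3 - <<'E'
from h import *
a=load("scene");b=load("top")
im=b["color"][:,:,::-1]
c1=cv2.resize(im[165:265,300:430],None,fx=4,fy=4,interpolation=cv2.INTER_CUBIC)
c2=cv2.resize(im[130:220,110:280],None,fx=4.6,fy=4.4,interpolation=cv2.INTER_CUBIC)[:,:800]
s=cv2.resize(a["color"][165:275,70:200][:,:,::-1],None,fx=2,fy=2)
can=np.zeros((600,800,3),np.uint8); can[:396,:782]=c2[:396,:782]
can[400:600,:260]=cv2.resize(c1,(260,200)); cv2.imwrite("pics/c.png",can)
big=np.zeros((400,780,3),np.uint8); big[:,:400]=c1[:,:400] if 0 else cv2.resize(c1,(400,308)).__class__ and cv2.copyMakeBorder(cv2.resize(c1,(400,308)),0,92,0,0,cv2.BORDER_CONSTANT)
big[:322,400:]=cv2.resize(s,(380,322)); cv2.imwrite("pics/c1.png",big)
cv2.imwrite("pics/c2.png",c2[:396])
print("tcam",-b["R"].T@b["t"],b["K"][0,0],"scam",-a["R"].T@a["t"])
print("peg head top",onplane(b,[(357,217)],.125), "depth",bydepth(b,[(357,217)]))
print("others",onplane(b,[(324,221),(377,250),(368,186)],.10),bydepth(b,[(324,221),(377,250),(368,186)]))
print("axis",bydepth(b,[(189,182)]),"holder c",onplane(b,[(360,217)],.035))
print("grip ends",onplane(b,[(268,144),(237,158)],.10),bydepth(b,[(253,151)]))
print("crank end",onplane(b,[(124,201)],.074),"hole",onplane(b,[(151,174)],.047))
E
```

```text
tcam [ 0.48755227 -0.04147424  1.19507541] 461.4062514476242 scam [ 1.07974177 -0.25226517  0.74088206]
peg head top [[ 0.47128656 -0.24868902  0.125     ]] depth [[ 0.47124998 -0.2491551   0.12259309]]
others [[ 0.46123045 -0.17471445  0.1       ]
 [ 0.3923955  -0.30199215  0.1       ]
 [ 0.54479351 -0.28017926  0.1       ]] [[ 0.46164384 -0.17262191  0.11719816]
 [ 0.39366329 -0.29852122  0.11458988]
 [ 0.54399276 -0.27684003  0.11531891]]
axis [[0.55210279 0.14610835 0.10849709]] holder c [[ 0.46993207 -0.2737524   0.035     ]]
grip ends [[ 0.64416904 -0.04116102  0.1       ]
 [ 0.61038559  0.03271812  0.1       ]] [[ 0.62590104 -0.00576626  0.11063232]]
crank end [[0.50653435 0.31528988 0.074     ]] hole [[0.57580866 0.2544559  0.047     ]]
```

View pics/c1.png

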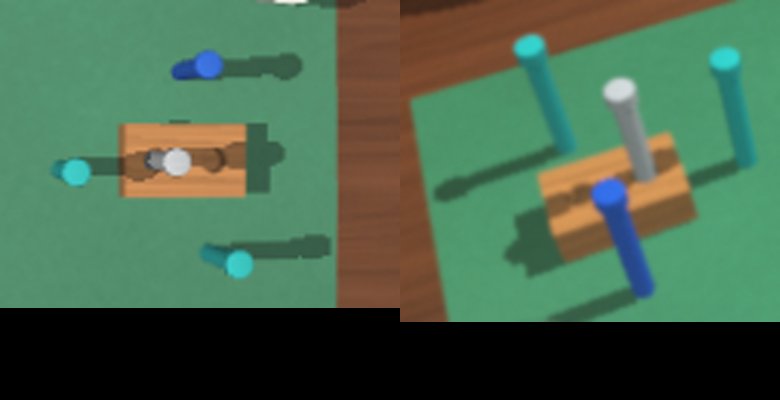

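View pics/c2.png

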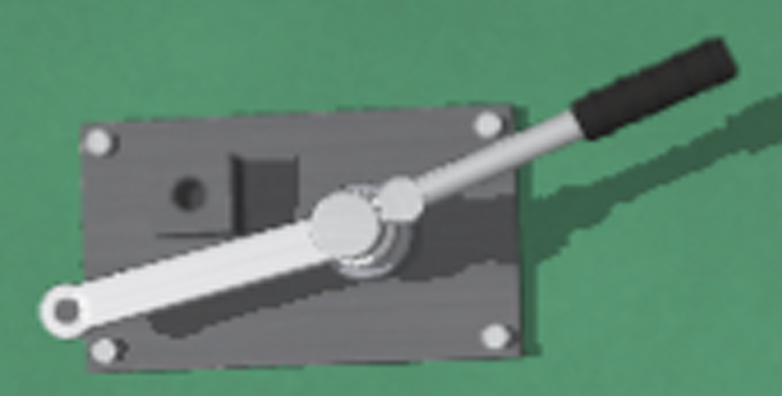

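The steel peg is the grey one at top (357,217), standing in the wooden block. The turquoise pegs at (324,221) and (377,250) and the blue one at (368,186) stand on the mat and are decoys. The hole is at top (151,174), the bolt head at (185,180), the hinge at (197,175) and the grip at (253,151).

```bash
python3 - <<'E'
from h import *
for p in [(.34,.5,.22),(.46,.25,.21),(.5,0,.21),(.471,-.249,.20)]: print(np.round(totool(p)[0],0))
b=load("top")
A=onplane(b,[(185.4,180.5)],.115)[0];H=onplane(b,[(197.2,175.2)],.112)[0];G=onplane(b,[(252.5,151)],.1)[0];hole=onplane(b,[(151.3,173.9)],.047)[0]
print(A,H,G,hole); print([np.linalg.norm((p-A)[:2]) for p in (H,G,hole)], np.linalg.norm((G-H)[:2]))
E
```

```text
[-162. -142.   11.]
[-356. -340.   21.]
[-474. -564.   21.]
[-526. -809.   32.]
[0.55524579 0.1536365  0.115     ] [0.56807992 0.12607818 0.112     ] [ 0.62725543 -0.00422174  0.1       ] [0.57606286 0.25368259 0.047     ]
[np.float64(0.03040026138213623), np.float64(0.1735068014711892), np.float64(0.10218890119295708)] 0.14310768139115285
```

step_arm(increments=[[0.45,[-60,-50,4],[0,0,0]],[0.45,[-110,-95,8],[0,0,0]],[0.45,[-160,-142,11],[0,0,0]],[0.45,[-210,-190,14],[0,0,0]],[0.45,[-260,-240,17],[0,0,0]],[0.45,[-310,-290,20],[0,0,0]],[0.45,[-355,-340,21],[0,0,0]],[0.45,[-385,-395,21],[0,0,0]],[0.45,[-415,-450,21],[0,0,0]],[0.45,[-445,-505,21],[0,0,0]],[0.45,[-474,-564,21],[0,0,0]],[0.45,[-485,-620,24],[0,0,0]],[0.45,[-497,-675,26],[0,0,0]],[0.45,[-510,-730,28],[0,0,0]],[0.45,[-520,-785,30],[0,0,0]],[0.45,[-526,-809,32],[0,0,0]],[0.45,[-526,-809,32],[0,0,0]],[0.45,[-526,-809,32],[0,0,0]]])

```text
t: 2.35
tcp_pos: [0.4711, -0.2475, 0.1989]
eef_rot: [-0.51, -3.099, -0.001]
ft_force: [0.1, 1.0, -0.6]
finger_gap: 0.047
grasp_force: 0.0
```

```bash
python3 - <<'E'
from h import *
w=snap("wrist","w0.png"); s=arm.get_state(); print(s["t"],s["tcp_pos"],s["eef_rot"],s["finger_gap"],s["joints"])
print(-w["R"].T@w["t"],w["K"][0,0]); print(proj(w,[.4713,-.2487,.125]))
print(totool((.4713,-.2487,.085))[0])
E
```

```text
2.4 [ 0.4715114  -0.24650053  0.1989947 ] [-5.06807976e-01 -3.09961587e+00 -1.63929652e-03] 0.04702893560076859 [ 0.2755108   0.39861707  0.15885014  2.07624902 -0.09972779  0.67472658
  1.74678455]
[ 0.39567524 -0.22199428  0.34103093] 337.2250876484201
[[251.29018627 201.3504959 ]]
[ -0.61118348  -2.25468142 113.99217794]
```

View pics/w0.png

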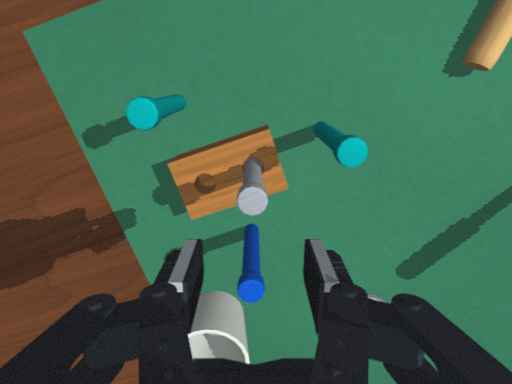

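The peg's head is at wrist (253,200), within 1 mm of the estimate of (251,201). I'll descend and grip the shank.

step_arm(increments=[[0.45,[-1,-2,40],[0,0,0]],[0.45,[-1,-2,75],[0,0,0]],[0.45,[-1,-2,105],[0,0,0]],[0.45,[-1,-2,127],[0,0,0]],[0.45,[-1,-2,127],[0,0,0]],[0.95,[-1,-2,127],[0,0,0]],[0.95,[-1,-2,127],[0,0,0]],[0.95,[-1,-2,127],[0,0,0]],[0.95,[-1,-2,127],[0,0,0]],[0.95,[-1,-2,127],[0,0,0]]])

```text
t: 3.65
tcp_pos: [0.4728, -0.2504, 0.0733]
eef_rot: [0.509, 3.098, -0.0]
ft_force: [-0.4, 1.5, 5.7]
finger_gap: 0.0169
grasp_force: 58.1
```

step_arm(increments=[[0.95,[0,0,-10],[0,0,0]],[0.95,[0,0,-25],[0,0,0]],[0.95,[0,0,-60],[0,0,0]],[0.95,[0,0,-100],[0,0,0]],[0.95,[0,0,-130],[0,0,0]],[0.95,[0,0,-130],[0,0,0]],[0.95,[0,0,-130],[0,0,0]]])

```text
t: 4.53
tcp_pos: [0.4709, -0.2497, 0.2019]
eef_rot: [-0.509, -3.099, -0.001]
ft_force: [0.2, -0.2, -3.2]
finger_gap: 0.0165
grasp_force: 58.6
```

```bash
python3 - <<'E'
from h import *
w=snap("wrist"); a=snap("scene"); b=snap("top"); s=arm.get_state(); print(s["t"],s["tcp_pos"],s["finger_gap"],s["ft_force"])
T=np.array(s["tcp_pos"])
print("proj foot/head wrist",proj(w,[T+[0,0,-.062],T+[0,0,.052]]),"scene",proj(a,[T+[0,0,-.062],T+[0,0,.052]]))
print(totool((.52,0,.2))[0],totool((.57606,.25368,.2))[0])
u,v=proj(a,[T])[0].astype(int)
cw=w["color"][100:384,130:380]; cs=cv2.resize(a["color"][max(0,v-55):v+55,max(0,u-50):u+50],None,fx=3,fy=3)
can=np.zeros((340,800,3),np.uint8); can[:284,:250]=cw; can[:cs.shape[0],260:260+cs.shape[1]]=cs
print(u,v); cv2.imwrite("pics/g.png",can[:,:,::-1])
E
```

```text
4.675 [ 0.47076584 -0.24965478  0.20101543] 0.016491265955832824 [ 0.24158266 -0.39981591 -1.96580024]
proj foot/head wrist [[252.96871576 206.25177801]
 [252.82050929 331.8516524 ]] scene [[142.41034698 189.82161216]
 [128.46437763 145.81944523]]
[ 33.24439475 252.28162406   1.15526725] [ 61.31303445 510.56132069   1.28085129]
135 167
```

View pics/g.png

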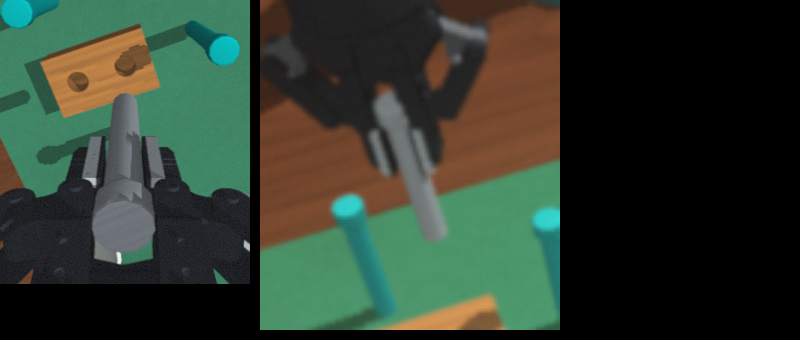

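The peg is gripped upright. Its foot is at wrist (254,~203), against a predicted (253,206). Next I'll carry it over the jig hole.

step_arm(increments=[[0.95,[5,30,-20],[0,0,0]],[0.95,[10,75,-25],[0,0,0]],[0.95,[16,125,-25],[0,0,0]],[0.95,[22,175,-25],[0,0,0]],[0.95,[28,225,-25],[0,0,0]],[0.95,[33,275,-25],[0,0,0]],[0.95,[38,325,-25],[0,0,0]],[0.95,[44,375,-25],[0,0,0]],[0.95,[50,425,-25],[0,0,0]],[0.95,[56,475,-20],[0,0,0]],[0.95,[61,511,-10],[0,0,0]],[0.95,[61,511,20],[0,0,0]],[0.95,[61,511,60],[0,0,0]],[0.95,[61,511,66],[0,0,0]],[0.95,[61,511,66],[0,0,0]]])

```text
t: 6.55
tcp_pos: [0.5775, 0.2532, 0.1359]
eef_rot: [-0.51, -3.099, 0.001]
ft_force: [0.1, 0.3, -0.6]
finger_gap: 0.0168
grasp_force: 58.7
```

```bash
python3 - <<'E'
from h import *
w=snap("wrist"); a=snap("scene"); s=arm.get_state(); print(s["t"],s["tcp_pos"],s["finger_gap"],s["ft_force"])
T=np.array(s["tcp_pos"]); F=T+[0,0,-.0633]; Ho=np.array([.5761,.2537,.047])
pw=proj(w,[F,Ho,T]); ps=proj(a,[F,Ho,T]); print("wrist F,H,T",pw,"scene",ps)
u,v=pw[0].astype(int); cw=cv2.resize(w["color"][v-70:v+70,u-70:u+70],None,fx=2.8,fy=2.8,interpolation=cv2.INTER_CUBIC)
x,y=ps[0].astype(int); cs=cv2.resize(a["color"][y-40:y+30,x-35:x+35],None,fx=5.6,fy=5.6,interpolation=cv2.INTER_CUBIC)
print("offs",u-70,v-70,x-35,y-40)
cv2.imwrite("pics/h.png",np.hstack([cw,cs])[:,:,::-1])
E
```

```text
6.65 [0.57867499 0.25378236 0.13759976] 0.016778248058387537 [ 1.45290467 -0.71282989 -1.00223268]
wrist F,H,T [[254.45482349 208.59475358]
 [253.11452149 191.55009188]
 [254.81033627 258.36000591]] scene [[384.2742569  173.85657954]
 [381.24151268 181.60911386]
 [390.09540174 152.75123852]]
offs 184 138 349 133
```

View pics/h.png

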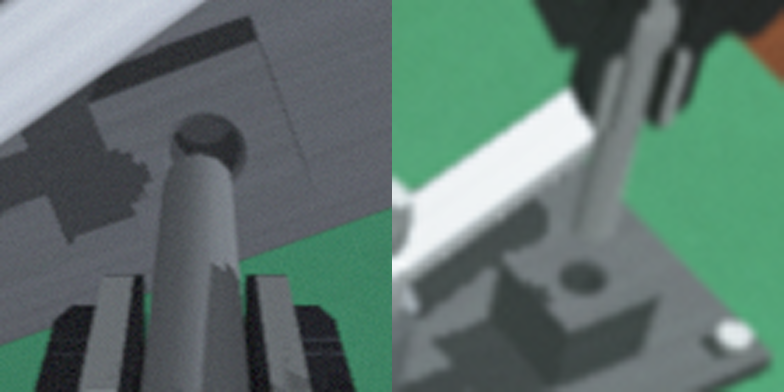

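```bash
python3 - <<'E'
from h import *
w=load("wrist");a=load("scene")
s=[arm.get_state() for _ in range(3)]; print([np.round(q["tcp_pos"],4) for q in s])
for c,f,h in ((w,(255.4,202.6),(258.3,190.9)),(a,(385.6,174.5),(383.1,182.5))):
  H=onplane(c,[h],.047)[0]
  for z in (.070,.074):
    F=onplane(c,[f],z)[0]; print(np.round(F*1000,1),np.round(H*1000,1),"shift",np.round((H-F)*1000,1), "dF/dv",np.round((onplane(c,[(f[0],f[1]+1)],z)[0]-F)*1000,1))
# dark-hole contour in wrist
g=cv2.cvtColor(w["color"],cv2.COLOR_RGB2GRAY)[170:215,235:280]; print(np.round(g[8:32:2,6:44:2]))
E
```

```text
[array([0.5787, 0.2538, 0.1376]), array([0.5787, 0.2538, 0.1376]), array([0.5787, 0.2538, 0.1376])]
[576.5 255.2  70. ] [576.8 257.4  47. ] shift [  0.3   2.2 -23. ] dF/dv [ 0.7 -0.2  0. ]
[575.  255.6  74. ] [576.8 257.4  47. ] shift [  1.8   1.8 -27. ] dF/dv [ 0.7 -0.2  0. ]
[578.4 258.6  70. ] [580.2 256.   47. ] shift [  1.8  -2.6 -23. ] dF/dv [ 2.6 -1.8  0. ]
[581.4 255.6  74. ] [580.2 256.   47. ] shift [ -1.2   0.4 -27. ] dF/dv [ 2.6 -1.8  0. ]
[[ 98  98  95  96 100  93  89  82  82  80  92  99  99  95  97  95  93  98
   97]
 [ 93  98  97  95  85  71  65  67  65  63  60  62  87  96  93  97  97  98
   96]
 [ 97  94  92  88  73  67  66  62  65  62  70  61  59  80 100  97  96  98
   96]
 [ 98  97  92  74  66  62  62  66  62  65  63  61  59  56  79 100  99  97
   98]
 [ 94  92  78  43  59  60  68  64  64  64  66  58  42  44  58  96  99  98
   96]
 [ 93  96  79  51  47  52  60  66  68  62  56  49  43  46  55  80  95  95
   98]
 [ 96  95  73  65  50  44  49  46  48  45  47  47  45  47  52  70  96  98
   98]
 [ 99 101  71  71  65  47  58  65  54  51  49  42  45  42  57  74 101  95
   92]
 [ 98 102  81  71  77  89  92 103 107  99  75  51  45  45  62  74  97  90
   88]
 [ 99 104  93  80  83  85  93 103 106 117 122  84  49  46  62  79  98  96
   96]
 [101  99  76  77  82  89  93  98 107 118 123 124  83  60  72  91  96 100
   99]
 [ 96  90  75  75  80  84  92  98 110 112 120 124 117  74  86  98  99  97
   99]]
```

step_arm(increments=[[0.95,[-0.5,1.7,9],[0,0,0]],[0.95,[-0.5,1.7,18],[0,0,0]],[0.95,[-0.5,1.7,18],[0,0,0]],[0.95,[-0.5,1.7,18],[0,0,0]]])

```text
t: 7.15
tcp_pos: [0.5785, 0.2549, 0.1182]
eef_rot: [-0.51, -3.1, 0.0]
ft_force: [-0.2, -0.2, -1.8]
finger_gap: 0.0164
grasp_force: 58.7
```

```bash
python3 - <<'E'
from h import *
w=snap("wrist"); a=snap("scene"); s=arm.get_state(); print(s["t"],s["tcp_pos"],s["ft_force"])
T=np.array(s["tcp_pos"]); F=T+[0,0,-.0633]
pw=proj(w,[F]); ps=proj(a,[F]); print(pw,ps)
u,v=pw[0].astype(int); cw=cv2.resize(w["color"][v-35:v+35,u-35:u+35],None,fx=5.6,fy=5.6,interpolation=cv2.INTER_CUBIC)
x,y=ps[0].astype(int); cs=cv2.resize(a["color"][y-20:y+15,x-17:x+18],None,fx=11.2,fy=11.2,interpolation=cv2.INTER_CUBIC)
print("offs",u-35,v-35,x-17,y-20)
cv2.imwrite("pics/i.png",np.hstack([cw,cs])[:,:,::-1])
E
```

```text
7.25 [0.57876428 0.25500333 0.1185121 ] [ 0.45068113 -0.70073226 -2.34943818]
[[253.18395427 206.59287902]] [[383.08497595 179.6951753 ]]
offs 218 171 366 159
```

View pics/i.png

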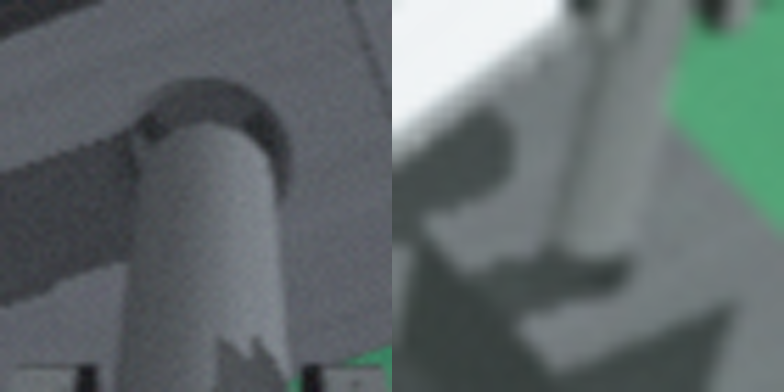

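In the wrist crop the hole arc is centred near column 212 and the peg foot near 204. That makes the foot about 0.9 mm left and roughly 0.8 mm low in the picture, so I'll correct by tool x +0.8, y +0.9 and enter gently.

step_arm(increments=[[0.95,[0.8,0.9,2],[0,0,0]],[0.95,[0.8,0.9,5],[0,0,0]],[0.95,[0.8,0.9,8],[0,0,0]],[0.95,[0.8,0.9,10],[0,0,0]],[0.95,[0.8,0.9,12],[0,0,0]],[0.95,[0.8,0.9,12],[0,0,0]]])

```text
t: 8.0
tcp_pos: [0.5779, 0.2558, 0.106]
eef_rot: [-0.51, -3.1, 0.001]
ft_force: [0.5, -0.8, -1.3]
finger_gap: 0.0169
grasp_force: 58.7
```

step_arm(increments=[[0.95,[0,0,4],[0,0,0]],[0.95,[0,0,8],[0,0,0]],[0.95,[0,0,12],[0,0,0]],[0.95,[0,0,16],[0,0,0]],[0.95,[0,0,20],[0,0,0]],[0.95,[0,0,20],[0,0,0]]])

```text
t: 8.75
tcp_pos: [0.5778, 0.256, 0.0858]
eef_rot: [-0.509, -3.099, 0.001]
ft_force: [-0.0, -0.1, -1.9]
finger_gap: 0.0169
grasp_force: 58.7
```

step_arm(increments=[[0.95,[0,0,4],[0,0,0]],[0.95,[0,0,7],[0,0,0]],[0.95,[0,0,9],[0,0,0]],[0.95,[0,0,10],[0,0,0]],[0.95,[0,0,10.5],[0,0,0]],[0.95,[0,0,10.5],[0,0,0]]])

```text
t: 9.5
tcp_pos: [0.5781, 0.2561, 0.0758]
eef_rot: [0.51, 3.1, 0.0]
ft_force: [0.0, -0.3, -2.3]
finger_gap: 0.0168
grasp_force: 58.7
```

step_arm(increments=[[0.95,[0,0,1],[0,0,0]],[0.95,[0,0,2],[0,0,0]],[0.95,[0,0,2],[0,0,0]]])

```text
t: 9.88
tcp_pos: [0.5794, 0.2562, 0.0754]
eef_rot: [0.51, 3.098, 0.002]
ft_force: [0.6, -2.6, 7.0]
finger_gap: 0.0168
grasp_force: 58.6
```

step_arm(increments=[[0.95,[0,0,-2],[0,0,0]],[0.6,[0,0,-2],[0,0,0]],[0.6,[0,0,-2],[0,0,0]],[0.6,[0,0,-2],[0,0,0]],[0.6,[0,0,-20],[0,0,0]],[0.6,[0,0,-50],[0,0,0]],[0.6,[0,0,-90],[0,0,0]],[0.6,[0,0,-95],[0,0,0]]])

```text
t: 10.88
tcp_pos: [0.5806, 0.2568, 0.1734]
eef_rot: [0.509, 3.094, 0.007]
ft_force: [-0.3, 0.0, 1.2]
finger_gap: 0.034
grasp_force: 0.0
```

```bash
python3 - <<'E'
from h import *
b=snap("top"); w=snap("wrist"); s=arm.get_state(); print(s["t"],s["tcp_pos"],s["finger_gap"],s["ft_force"])
pw=proj(w,[.577,.256,.127])[0]; print(pw); u,v=pw.astype(int)
can=np.hstack([cv2.resize(w["color"],(400,300)),cv2.resize(b["color"][100:220,110:270],(400,300))]); cv2.imwrite("pics/j.png",can[:,:,::-1])
print(totool((.6273,-.0042,.17))[0],totool((.6273,-.0042,.068))[0])
E
```

```text
10.975 [0.5787556  0.25619275 0.17061656] 0.034256661835084766 [-1.10075555  0.25252716 -0.90297989]
[250.27979976 212.99381883]
[-129.38352969 -231.12992968    0.42461237] [-129.18033958 -231.32838284  102.42421693]
```

View pics/j.png

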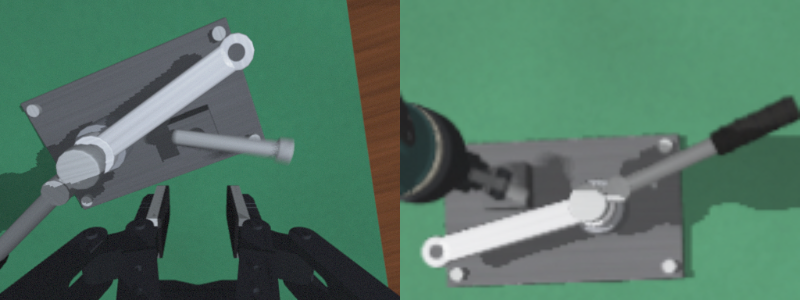

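The peg is leaning: its head is at wrist (365,192) instead of (250,213). The fingers probably caught the head on the way up. I'll look again before doing anything.

```bash
python3 - <<'E'
from h import *
w=snap("wrist"); a=snap("scene"); s=arm.get_state(); print(s["t"],s["tcp_pos"])
x,y=proj(a,[.577,.256,.07])[0].astype(int)
sc=cv2.resize(a["color"][y-45:y+45,x-60:x+60],(400,300),interpolation=cv2.INTER_CUBIC)
wc=cv2.resize(w["color"][120:300,190:430],(400,300),interpolation=cv2.INTER_CUBIC); print(x-60,y-45)
cv2.imwrite("pics/k.png",np.hstack([wc,sc])[:,:,::-1])
E
```

```text
11.075 [0.57740183 0.25570681 0.16845001]
324 129
```

View pics/k.png

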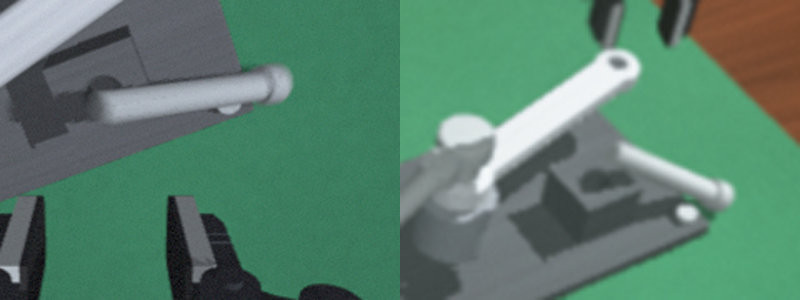

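The peg came out of the hole with the fingers and is toppling toward +y, and all ten pictures are used, so I'll go on by numbers. First I'll clear the arm upward and let the peg settle.

step_arm(increments=[[0.45,[0,0,-40],[0,0,0]],[0.45,[0,0,-80],[0,0,0]],[0.45,[0,0,-100],[0,0,0]],[0.45,[0,0,-100],[0,0,0]],[0.45,[0,0,-100],[0,0,0]],[0.45,[0,0,-100],[0,0,0]]])

```text
t: 11.82
tcp_pos: [0.5771, 0.2556, 0.2669]
eef_rot: [-0.509, -3.097, 0.003]
ft_force: [0.2, 0.0, 0.5]
finger_gap: 0.0472
grasp_force: 0.0
```

```bash
cat > find.py <<'E'
from h import *
from scipy import ndimage
def cloud(c):
    v,u=np.mgrid[0:384,0:512]; px=np.c_[u.ravel(),v.ravel()]
    P=bydepth(c,px).reshape(384,512,3); P[c["depth"]<=0]=np.nan; return P
E
python3 - <<'E'
from find import *
for n in ("wrist","top"):
    c=snap(n); P=cloud(c); s=arm.get_state()
    # height map (mm) max in 10mm cells around hole/block outside +y side
    X=P[...,0];Y=P[...,1];Z=P[...,2]; ok=np.isfinite(Z)&(X>.46)&(X<.74)&(Y>.16)&(Y<.46)&(Z<.2)
    g=np.full((28,30),-99)
    for x,y,z in zip(X[ok],Y[ok],Z[ok]):
        i=int((x-.46)/.01);j=int((y-.16)/.01); g[i,j]=max(g[i,j],round(z*1000))
    print(n,s["t"],s["tcp_pos"]); print("y:",*range(16,46)); 
    for i in range(27,-1,-1): print(46+i,*["." if q==-99 else q for q in g[i]])
E
```

```text
wrist 11.875 [0.57723927 0.25570298 0.26713433]
y: 16 17 18 19 20 21 22 23 24 25 26 27 28 29 30 31 32 33 34 35 36 37 38 39 40 41 42 43 44 45
73 2 2 2 2 3 2 2 3 3 2 2 2 . . 1 2 3 2 2 2 2 3 3 2 2 2 2 2 3 1
72 2 2 2 2 2 2 2 2 3 2 2 2 . 1 2 2 2 3 2 2 2 2 2 2 2 3 2 2 2 1
71 2 2 2 2 2 2 2 2 2 2 2 2 3 3 2 3 2 2 2 2 2 2 2 2 2 2 2 2 2 1
70 2 3 2 2 3 3 3 2 2 2 3 2 2 2 2 2 3 2 2 2 2 2 3 2 2 2 2 3 2 1
69 2 3 2 3 3 3 2 2 3 2 2 2 2 2 2 2 2 2 2 2 2 2 2 1 2 2 2 2 3 1
68 2 2 2 2 2 2 3 2 2 2 2 2 2 3 2 3 3 2 2 2 2 2 3 2 2 2 2 2 3 1
67 2 2 2 2 3 2 2 2 2 2 2 2 2 2 3 2 2 2 3 2 3 2 2 2 2 3 3 2 2 1
66 3 3 3 2 2 3 3 2 2 2 2 3 2 2 2 3 2 2 2 2 3 2 3 2 2 2 2 2 2 1
65 2 2 2 2 2 2 2 2 2 2 3 3 2 2 3 2 2 2 2 2 3 3 2 2 2 2 2 3 2 1
64 2 3 3 2 2 3 3 2 3 3 3 2 2 2 2 3 2 2 2 2 2 2 2 2 2 2 3 3 3 1
63 11 10 10 2 2 3 2 3 2 3 2 3 2 2 3 3 2 2 2 3 2 2 3 2 3 2 3 2 2 1
62 13 13 13 13 13 13 13 13 13 13 13 13 13 13 13 13 13 12 3 2 2 2 3 2 3 3 4 2 2 1
61 13 13 13 14 13 13 14 14 14 14 13 13 13 13 13 20 19 11 2 2 2 2 2 2 3 2 2 2 2 2
60 13 13 13 13 13 14 13 47 48 47 47 12 13 13 13 20 19 10 2 2 2 2 3 3 3 2 2 2 2 2
59 13 13 14 13 13 13
[... 2576 characters left out ...]
111 108 77 79 78 77 77 79 77 17 16 15 19 17 16 15 16 4 4 6 7 6 1 5 4 3 7 3 . .
53 107 78 78 78 79 77 77 77 76 77 76 76 70 15 17 17 18 5 4 7 3 5 7 7 5 7 6 5 . .
52 18 16 16 70 77 78 76 78 78 78 78 78 78 77 77 74 72 2 7 4 6 6 3 4 6 3 5 6 . .
51 17 17 17 12 17 15 15 74 76 78 78 77 78 79 77 78 76 . . 4 3 6 4 5 3 4 9 3 . .
50 15 15 16 16 15 15 17 15 15 15 75 74 78 78 80 76 76 . . 5 3 5 5 6 8 6 5 -2 . .
49 15 16 14 16 16 15 18 17 15 16 21 15 16 15 77 77 81 2 4 5 4 3 5 3 4 5 7 1 . .
48 16 17 15 15 15 16 17 17 16 15 15 17 14 17 19 21 15 7 5 5 4 4 5 5 5 6 4 . . .
47 5 5 5 13 11 12 14 15 13 17 15 13 15 14 19 17 15 6 3 5 4 8 4 4 4 7 4 . . .
46 5 5 4 7 5 6 4 5 5 3 6 3 7 5 4 5 4 7 4 4 5 3 6 3 3 4 4 . . .
```

The depth map shows the peg leaning on the block. Its foot is up at about (.565,.26,.06) and its head is on the mat near (.585,.36). I'll fit its axis.

```bash
cat > pegfit.py <<'E'
from find import *
c=snap("wrist"); P=cloud(c).reshape(-1,3); s=arm.get_state(); print(s["t"],np.round(s["joints"],2))
ok=np.isfinite(P[:,2])&(P[:,1]>.25)&(P[:,1]<.38)&(abs(P[:,0]-.575-.15*(P[:,1]-.31))<.025)
zl=.062-.55*(P[:,1]-.26)   # rough axis height
ok&=(P[:,2]>zl-.006)&(P[:,2]>.018)&((P[:,1]>.286)|(P[:,2]>.052))
Q=P[ok]; print(len(Q))
for y in np.arange(.25,.38,.01):
    q=Q[(Q[:,1]>=y)&(Q[:,1]<y+.01)]
    if len(q)>5: print(round(y+.005,3),len(q),"x",np.round(np.percentile(q[:,0],[2,98])*1000,1),"ztop",np.round(np.percentile(q[:,2],97)*1000,1),"x at top",np.round(q[q[:,2]>np.percentile(q[:,2],80),0].mean()*1000,1))
E
python3 pegfit.py
```

```text
11.975 [-0.56  0.44  0.1   1.8  -0.05  0.91  0.81]
18424
0.255 1009 x [563.4 567.8] ztop 348.1 x at top 565.2
0.265 1144 x [566.2 574.8] ztop 347.9 x at top 568.6
0.275 2419 x [565.  593.6] ztop 353.0 x at top 566.4
0.285 4543 x [567.2 581.3] ztop 352.0 x at top 568.5
0.295 2756 x [572.5 597.3] ztop 326.5 x at top 590.2
0.305 3847 x [577.4 596.7] ztop 346.8 x at top 583.2
0.315 2159 x [575.7 585.9] ztop 348.2 x at top 584.0
0.325 120 x [573.3 588.3] ztop 40.8 x at top 580.0
0.335 118 x [575.  589.9] ztop 35.7 x at top 581.3
0.345 109 x [576.7 591.8] ztop 30.3 x at top 583.1
0.355 131 x [577.7 595.1] ztop 25.0 x at top 585.9
0.365 69 x [580.3 594.1] ztop 22.9 x at top 586.1
```

```bash
cat >> pegfit.py <<'E'
Q=Q[Q[:,2]<.1]
from scipy.optimize import least_squares
B=Q[Q[:,1]<.347]
def res(p):
    o=np.array([p[0],.31,p[1]]); d=np.array([p[2],1,p[3]]); d/=np.linalg.norm(d)
    return np.linalg.norm(np.cross(B-o,d),axis=1)-.008
r=least_squares(res,[.578,.038,.18,-.53],loss="soft_l1",f_scale=.001); p=r.x; d=np.array([p[2],1,p[3]]);d/=np.linalg.norm(d); o=np.array([p[0],.31,p[1]])
t=(B-o)@d; print("axis pt",o,"dir",d,"rms",np.sqrt(np.mean(r.fun**2)),"t range",np.percentile(t,[1,99])); t2=(Q-o)@d; print(np.percentile(t2,[.5,99.5]))
np.savez("peg.npz",o=o,d=d)
E
python3 pegfit.py | tail -2
```

```text
axis pt [0.57884411 0.31       0.0378505 ] dir [ 0.1509953   0.86819091 -0.47269965] rms 0.001295464843508769 t range [-0.05337047  0.03755534]
[-0.05350591  0.0594069 ]
```

step_arm(increments=[[0.6,[6,30,0],[0,0,10]],[0.6,[12,60,5],[0,0,20]],[0.6,[18,90,10],[0,0,30]],[0.6,[24,120,15],[0,0,40]],[0.6,[24,144,20],[0,0,50]],[0.6,[24,144,27],[0,0,60]],[0.6,[24,144,27],[0,0,70]],[0.6,[24,144,27],[0,0,81]],[0.6,[24,144,27],[0,0,81]]])

```text
t: 13.15
tcp_pos: [0.6011, 0.4005, 0.2413]
eef_rot: [2.398, 2.029, -0.001]
ft_force: [-0.2, 0.5, -0.5]
finger_gap: 0.0341
grasp_force: 0.0
```

```bash
python3 - <<'E'
from h import *
s=arm.get_state(); print(s["t"],s["tcp_pos"],np.round(s["joints"],2)); print(np.round(Ro.from_rotvec(s["eef_rot"]).as_matrix(),3))
E
```

```text
13.15 [0.60111541 0.40046449 0.24132102] [-0.93  0.62  0.45  1.62 -0.31  0.98 -0.55]
[[ 0.166  0.986 -0.   ]
 [ 0.986 -0.166 -0.001]
 [-0.001 -0.    -1.   ]]
```

step_arm(increments=[[0.6,[5,-1,15],[0,-10,0]],[0.6,[10,-2,30],[0,-20,0]],[0.6,[15,-3,45],[0,-30,0]],[0.6,[19,-4,60],[0,-40,0]],[0.6,[19,-4,75],[0,-49,0]],[0.6,[19,-4,81],[0,-58,0]],[0.6,[19,-4,81],[0,-58,0]],[0.6,[19,-4,81],[0,-58,0]]])

```text
t: 14.15
tcp_pos: [0.6016, 0.4189, 0.162]
eef_rot: [1.764, 1.489, -0.975]
ft_force: [0.2, -1.2, 0.4]
finger_gap: 0.0345
grasp_force: 0.0
```

```bash
python3 - <<'E'
from h import *
s=arm.get_state(); print(s["t"],s["tcp_pos"],np.round(s["joints"],2)); R=Ro.from_rotvec(s["eef_rot"]).as_matrix(); print(np.round(R,3))
d=np.load("peg.npz"); o,dd=d["o"],d["d"]; g=o+.002*dd
print("toolx.peg",R.T@dd)
T=g+.016*R[:,2]; print(T); print(totool(T-.1*R[:,2])[0],totool(T)[0])
E
```

```text
14.15 [0.60155301 0.41885092 0.16199337] [-1.12  1.17  0.63  1.11  0.09  1.75 -0.78]
[[ 0.09   0.986 -0.142]
 [ 0.524 -0.168 -0.835]
 [-0.847  0.001 -0.531]]
toolx.peg [ 0.86866482  0.00277473 -0.49539251]
[0.57687521 0.29837317 0.02840407]
[47.86691993 -4.17982911 75.10359796] [ 47.86691993  -4.17982911 175.10359796]
```

step_arm(increments=[[0.6,[16,-2,25],[0,0,0]],[0.6,[32,-4,50],[0,0,0]],[0.6,[48,-4,75],[0,0,0]],[0.6,[48,-4,95],[0,0,0]],[0.6,[48,-4,95],[0,0,0]],[0.6,[48,-4,95],[0,0,0]]])

```text
t: 14.9
tcp_pos: [0.5889, 0.3666, 0.0725]
eef_rot: [1.766, 1.489, -0.972]
ft_force: [-0.3, 0.1, 0.8]
finger_gap: 0.0343
grasp_force: 0.0
```

```bash
cp peg.npz peg0.npz; python3 pegfit.py | tail -2; python3 - <<'E'
from h import *
s=arm.get_state(); print(s["t"],s["tcp_pos"],np.round(s["joints"],2),s["ft_force"]); R=Ro.from_rotvec(s["eef_rot"]).as_matrix()
for f in ("peg0.npz","peg.npz"):
  d=np.load(f); g=d["o"]+.002*d["d"]; T=g+.016*R[:,2]; print(totool(T)[0], R.T@d["d"])
E
```

```text
axis pt [0.57892077 0.31       0.03771923] dir [ 0.15558505  0.86736618 -0.4727253 ] rms 0.0024468196191489103 t range [-0.06926714  0.03890718]
[-0.07011807  0.06054243]
14.95 [0.58871722 0.36702899 0.07205239] [-1.12  1.21  0.61  1.26  0.07  1.56 -0.82] [-0.30880872 -0.33170709  0.20095131]
[-0.20187977 -0.25788673 82.2125629 ] [ 0.86988381  0.00252734 -0.4932502 ]
[-0.08384809 -0.17326521 82.27192974] [ 0.86989012  0.00719031 -0.49319314]
```

Two fits agree within 0.2 mm, so I'll advance 82 mm and close.

step_arm(increments=[[0.6,[0,0,25],[0,0,0]],[0.6,[0,0,50],[0,0,0]],[0.6,[0,0,65],[0,0,0]],[0.6,[0,0,75],[0,0,0]],[0.6,[0,0,82],[0,0,0]],[0.6,[0,0,82],[0,0,0]],[0.95,[0,0,82],[0,0,0]],[0.95,[0,0,82],[0,0,0]],[0.95,[0,0,82],[0,0,0]],[0.95,[0,0,82],[0,0,0]]])

```text
t: 16.2
tcp_pos: [0.5762, 0.2982, 0.0265]
eef_rot: [1.763, 1.489, -0.975]
ft_force: [0.1, 2.7, 0.8]
finger_gap: 0.0142
grasp_force: 58.4
```

step_arm(increments=[[0.95,[-8,0,-5],[0,0,0]],[0.95,[-17,0,-11],[0,0,0]],[0.95,[-40,0,-25],[0,0,0]],[0.95,[-70,0,-44],[0,0,0]],[0.95,[-100,0,-63],[0,0,0]],[0.95,[-127,0,-80],[0,0,0]],[0.95,[-127,0,-80],[0,0,0]],[0.95,[-127,0,-80],[0,0,0]]])

```text
t: 17.2
tcp_pos: [0.5752, 0.298, 0.1756]
eef_rot: [1.763, 1.489, -0.978]
ft_force: [-0.2, 0.6, -2.7]
finger_gap: 0.0144
grasp_force: 58.5
```

```bash
cat > held.py <<'E'
from find import *
# points in tool frame near the held peg, from given cameras
def held(names=("wrist",),half=.025,show=True):
    s=arm.get_state(); R=Ro.from_rotvec(s["eef_rot"]).as_matrix(); out=[]
    for n in names:
        c=snap(n); P=cloud(c).reshape(-1,3); col=c["color"].reshape(-1,3).astype(int)
        q=(P-s["tcp_pos"])@R
        ok=np.isfinite(q[:,0])&(abs(q[:,1])<half)&(abs(q[:,0])<.1)&(q[:,2]>-.11)&(q[:,2]<.1)&(P[:,2]>.03)
        out.append((n,q[ok],col[ok]))
    return s,R,out
if __name__=="__main__":
    s,R,o=held(("wrist","scene","top")); print(s["t"],s["tcp_pos"],s["finger_gap"],np.round(s["joints"],2))
    for n,q,col in o:
        lite=(col.min(1)>95)&(np.ptp(col,1)<30)
        print(n,len(q),lite.sum())
        q=q[lite|(abs(q[:,0])>.02)]
        for x in np.arange(-.1,.1,.01):
            k=q[(q[:,0]>=x)&(q[:,0]<x+.01)]
            if len(k)>8: print(round(x+.005,3),len(k),np.round(1000*np.percentile(k[:,1],[3,97])),np.round(1000*np.percentile(k[:,2],[3,50,97])))
E
python3 held.py
```

```text
17.2 [0.57522649 0.29800216 0.17564962] 0.014384305070732148 [-1.13  1.04  0.67  1.44  0.15  1.52 -0.76]
wrist 24399 8671
-0.055 29 [-6.  6.] [2. 3. 6.]
-0.045 221 [-7.  7.] [-3.  0.  5.]
-0.035 252 [-7.  7.] [-9. -5.  1.]
-0.025 300 [-7.  7.] [-15. -11.  -6.]
-0.015 345 [-7.  7.] [-21. -17. -12.]
-0.005 401 [-7.  7.] [-37. -23. -18.]
0.005 496 [-9.  8.] [-37. -29. -25.]
0.015 1465 [-13.  13.] [-38. -32.  -7.]
0.025 767 [-7.  7.] [-44. -40. -34.]
0.035 844 [-9.  8.] [-53. -50. -42.]
0.045 2480 [-10.   9.] [-55. -52. -47.]
0.055 1318 [-9.  9.] [-48. -44. -39.]
0.085 24 [-12.  24.] [ 98.  99. 100.]
0.095 1057 [-15.  24.] [84. 90. 99.]
scene 1380 308
-0.055 19 [-5.  7.] [ 3.  7. 11.]
-0.045 49 [-4.  9.] [-2.  7. 15.]
-0.035 36 [1. 9.] [-8. -1.  9.]
-0.025 47 [-16.  19.] [-105.  -11.    2.]
-0.015 78 [-12.  15.] [-34. -17.  -4.]
-0.005 46 [-17.  15.] [-35. -18.  -1.]
0.005 10 [-3. 16.] [-20.  -2.   0.]
0.025 10 [ 6. 10.] [-40. -34. -27.]
0.035 30 [ 5. 11.] [-47. -40. -32.]
0.045 21 [ 1. 11.] [-49. -41. -31.]
0.095 99 [-14.  24.] [83. 91. 99.]
top 1142 338
-0.055 17 [-7.  3.] [ 2.  6. 12.]
-0.045 34 [-7.  5.] [-3.  7. 16.]
-0.035 20 [-7.  5.] [-7. -3.  2.]
-0.025 45 [-20.  14.] [-105.  -12.   -4.]
-0.015 65 [-13.  11.] [-34. -16.  -3.]
-0.005 74 [-14.  13.] [-34. -20.  -1.]
0.005 20 [-8.  5.] [-31. -28. -23.]
0.015 18 [-7.  5.] [-38. -33. -30.]
0.025 23 [-9.  4.] [-43. -38. -33.]
0.035 41 [-9.  8.] [-52. -45. -38.]
0.045 11 [-8.  6.] [-54. -53. -49.]
0.085 10 [-9. 24.] [93. 96. 99.]
0.095 84 [-14.  24.] [ 86.  93. 100.]
```

step_arm(increments=[[0.95,[-10,0,-6],[0,10,0]],[0.95,[-20,0,-12],[0,20,0]],[0.95,[-30,0,-19],[0,30,0]],[0.95,[-40,0,-25],[0,40,0]],[0.95,[-51,0,-32],[0,50,0]],[0.95,[-68,0,-42],[0,58,0]],[0.95,[-68,0,-42],[0,58,0]]])

```text
t: 18.23
tcp_pos: [0.5768, 0.2924, 0.2579]
eef_rot: [2.406, 2.017, -0.0]
ft_force: [-0.6, -1.0, -1.9]
finger_gap: 0.0139
grasp_force: 58.6
```

step_arm(increments=[[0.95,[0,0,0],[0,0,-10]],[0.95,[0,0,0],[0,0,-20]],[0.95,[0,0,0],[0,0,-30]],[0.95,[0,0,0],[0,0,-40]],[0.95,[0,0,0],[0,0,-50]],[0.95,[0,0,0],[0,0,-60]],[0.95,[0,0,0],[0,0,-70]],[0.95,[0,0,0],[0,0,-80]],[0.95,[0,0,0],[0,0,-90]],[0.95,[0,0,0],[0,0,-100]],[0.95,[0,0,0],[0,0,-110]],[0.95,[0,0,0],[0,0,-120]],[0.95,[0,0,0],[0,0,-124]],[0.95,[0,0,0],[0,0,-124]]])

```text
t: 19.98
tcp_pos: [0.575, 0.2986, 0.2538]
eef_rot: [0.663, -3.066, 0.003]
ft_force: [0.4, 0.1, -1.3]
finger_gap: 0.0143
grasp_force: 58.6
```

```bash
python3 - <<'E'
from h import *
s=arm.get_state(); print(s["t"],s["tcp_pos"],np.round(s["joints"],2),s["finger_gap"]); print(np.round(Ro.from_rotvec(s["eef_rot"]).as_matrix(),3))
E
```

```text
19.975 [0.57496323 0.29860865 0.25378485] [-0.47  0.47 -0.11  1.76  0.06  0.91  1.39] 0.014279132883329933
[[-0.911 -0.413 -0.004]
 [-0.413  0.911 -0.003]
 [ 0.005 -0.001 -1.   ]]
```

step_arm(increments=[[0.95,[0,0,0],[0,10,0]],[0.95,[0,0,0],[0,20,0]],[0.95,[0,0,0],[0,30,0]],[0.95,[0,0,0],[0,40,0]],[0.95,[0,0,0],[0,50,0]],[0.95,[0,0,0],[0,60,0]],[0.95,[0,0,0],[0,60,0]],[0.95,[0,0,0],[0,60,0]]])

```text
t: 20.98
tcp_pos: [0.574, 0.2974, 0.2553]
eef_rot: [0.444, -2.059, 0.258]
ft_force: [-0.3, -0.0, -1.4]
finger_gap: 0.014
grasp_force: 58.9
```

```bash
cat > vert.py <<'E'
from find import *
from scipy.optimize import least_squares
# fit held peg axis in world from all three depth clouds; peg assumed near-vertical
def run(zlo,zhi,dxy=.03,names=("wrist","scene","top")):
    s=arm.get_state(); R=Ro.from_rotvec(s["eef_rot"]).as_matrix(); T=np.array(s["tcp_pos"])
    g=T-.016*R[:,2]; print(s["t"],T,"joints",np.round(s["joints"],2),"f",np.round(s["ft_force"],1),s["finger_gap"])
    res={}
    for n in names:
        P=cloud(snap(n)).reshape(-1,3)
        k=np.isfinite(P[:,2])&(np.hypot(*(P[:,:2]-g[:2]).T)<dxy)&(P[:,2]>g[2]+zlo)&(P[:,2]<g[2]+zhi); B=P[k]
        if len(B)<30: print(n,"few",len(B)); continue
        zm=g[2]+zlo+.01
        f=lambda p: np.linalg.norm(np.cross(B-[p[0],p[1],zm],(lambda d:d/np.linalg.norm(d))(np.array([p[2],p[3],1]))),axis=1)-.008
        r=least_squares(f,[g[0],g[1],0,0],loss="soft_l1",f_scale=.001)
        print(n,len(B),"zmin",np.round(np.percentile(B[:,2],1),4),"axis at z",round(zm,4),np.round(r.x[:2]*1000,1),"lean deg",np.round(np.degrees(r.x[2:]),1),"med|r|",np.round(np.median(abs(r.fun))*1000,2)); res[n]=r.x
    return s,R,g
if __name__=="__main__": print("grasp",run(-.062,-.020)[2])
E
python3 vert.py; python3 - <<'E'
from h import *
s=arm.get_state(); print(np.round(Ro.from_rotvec(s["eef_rot"]).as_matrix(),3))
E
```

```text
20.975 [0.57396686 0.29740526 0.2553002 ] joints [-0.5   0.97 -0.02  1.14 -0.08  2.07  1.47] f [-0.3 -0.  -1.4] 0.014019036002036309
wrist 780 zmin 0.2078 axis at z 0.2113 [588.2 304. ] lean deg [-0.2  0.2] med|r| 0.13
scene 122 zmin 0.2099 axis at z 0.2113 [589.6 303.1] lean deg [-1.3  2.3] med|r| 0.6
top few 12
grasp [0.58657016 0.30313298 0.26332204]
[[-0.46  -0.412 -0.787]
 [-0.208  0.911 -0.356]
 [ 0.863 -0.    -0.505]]
```

step_arm(increments=[[0.95,[7,-19,13],[0,0,0]],[0.95,[15,-39,25],[0,0,0]],[0.95,[-15,-39,43],[0,0,0]],[0.95,[-45,-39,61],[0,0,0]],[0.95,[-75,-39,78],[0,0,0]],[0.95,[-90,-39,87],[0,0,0]],[0.95,[-90,-39,87],[0,0,0]],[0.95,[-90,-39,87],[0,0,0]]])

```text
t: 22.12
tcp_pos: [0.5637, 0.2492, 0.1354]
eef_rot: [0.444, -2.062, 0.255]
ft_force: [0.0, 0.3, -1.6]
finger_gap: 0.014
grasp_force: 58.9
```

```bash
cat > hole.py <<'E'
from vert import *
def hole(n,g):
    c=load(n); P=cloud(c).reshape(-1,3)
    k=np.isfinite(P[:,2])&(abs(P[:,0]-.577)<.04)&(abs(P[:,1]-.256)<.04)&(abs(P[:,2]-.047)<.004); B=P[k]
    print(n,"block pts",len(B)); 
    if len(B)<20: return
    G=[["#" if ((abs(B[:,0]-x)<.001)&(abs(B[:,1]-y)<.001)).any() else "." for y in np.arange(.226,.288,.002)] for x in np.arange(.606,.546,-.002)]
    for x,r in zip(np.arange(.606,.546,-.002),G): print(round(x,3),"".join(r))
if __name__=="__main__":
    s,R,g=run(-.062,-.020); print(g); hole("wrist",g); hole("top",g)
E
python3 hole.py
```

```text
22.125 [0.56372197 0.24917735 0.13543955] joints [-0.46  1.05 -0.02  1.27 -0.03  1.87  1.53] f [ 0.   0.3 -1.6] 0.013957234065519774
wrist 787 zmin 0.0878 axis at z 0.0915 [578.  255.9] lean deg [-0.2  0.1] med|r| 0.14
scene 88 zmin 0.0894 axis at z 0.0915 [579.  256.1] lean deg [-1.1  0.8] med|r| 0.61
top few 2
[0.57631526 0.25486658 0.14350439]
wrist block pts 976
0.606 ...............................
0.604 ...............................
0.602 ...............................
0.6 ...............................
0.598 ...............................
0.596 ...............................
0.594 ...............................
0.592 ...............................
0.59 .........####..................
0.588 ........########...............
0.586 ........###########............
0.584 ........#####.....##...........
0.582 .......#####.......###.........
0.58 .......#####.......####........
0.578 ......#####........#####.......
0.576 ......#####........######......
0.574 ......######.......#####.......
0.572 .....#####........#####........
0.57 .......##........######........
0.568 ......##
[... 852 characters left out ...]
....................
0.582 ...............................
0.58 ....###.###....................
0.578 ....####.##....................
0.576 ....#.#.###.............#......
0.574 ....##...##...........#.#......
0.572 ...............................
0.57 ....##..###.......#..###.......
0.568 ....###.####.##.####.####......
0.566 ...#####.###.###..###.#.##.....
0.564 ....##...##.###.##.##.##.#.....
0.562 .......#..........#............
0.56 ....##.#.##.#####.###.###......
0.558 ....##.#.##.###.#####.###......
0.556 ...#.##.####.####.##.###.#.....
0.554 ...............................
0.552 ...............................
0.55 ...............................
0.548 ...............................
```

```bash
cat > ring.py <<'E'
from find import *
from scipy.optimize import least_squares
def ring(guess=(.577,.256)):
    c=load("wrist"); P=cloud(c); v,u=np.mgrid[0:384,0:512]
    X=onplane(c,np.c_[u.ravel(),v.ravel()],.047).reshape(384,512,3)
    on=np.isfinite(P[...,2])&(abs(P[...,2]-.0478)<.003); low=np.isfinite(P[...,2])&(P[...,2]<.042)
    near=np.hypot(X[...,0]-guess[0],X[...,1]-guess[1])<.014
    E=on&near&cv2.dilate((low&near).astype(np.uint8),np.ones((3,3))).astype(bool)
    B=X[E][:,:2]; print("ring pts",len(B))
    r=least_squares(lambda p:np.hypot(*(B-p[:2]).T)-.0093,guess,loss="soft_l1",f_scale=.0007); a=np.degrees(np.arctan2(*(B-r.x).T[::-1]))
    print("hole",np.round(r.x*1000,1),"med",np.round(np.median(abs(r.fun))*1000,2),"angles",np.round(np.percentile(a,[2,25,50,75,98])))
    return r.x
if __name__=="__main__": ring()
E
python3 ring.py
```

```text
ring pts 42
hole [577.6 256.1] med 0.16 angles [-74. -18.  16.  61. 109.]
```

step_arm(increments=[[0.95,[-8,0.3,5],[0,0,0]],[0.95,[-17,0.3,10],[0,0,0]],[0.95,[-24,0.3,14.2],[0,0,0]],[0.95,[-30,0.3,17.7],[0,0,0]],[0.95,[-34,0.3,20.1],[0,0,0]],[0.95,[-37.5,0.3,22.1],[0,0,0]],[0.95,[-40.5,0.3,23.9],[0,0,0]],[0.95,[-40.5,0.3,23.9],[0,0,0]]])

```text
t: 23.28
tcp_pos: [0.5624, 0.249, 0.0864]
eef_rot: [0.444, -2.059, 0.256]
ft_force: [0.7, -0.2, -1.3]
finger_gap: 0.0142
grasp_force: 58.9
```

```bash
python3 - <<'E'
from vert import *
s,R,g=run(-.035,-.012,names=("wrist",)); print(g)
E
```

```text
23.275 [0.56240895 0.2489757  0.08642371] joints [-0.46  1.11 -0.02  1.26 -0.03  1.82  1.53] f [ 0.7 -0.2 -1.3] 0.014231212672542393
wrist 598 zmin 0.0599 axis at z 0.0694 [576.6 255.7] lean deg [-0.3  0.1] med|r| 0.15
[0.5750219  0.25467616 0.0944498 ]
```

step_arm(increments=[[0.95,[-4.3,0,2.5],[0,0,0]],[0.95,[-8.6,0,5],[0,0,0]],[0.95,[-12,0,7.1],[0,0,0]],[0.95,[-15.5,0,9.1],[0,0,0]],[0.95,[-15.5,0,9.1],[0,0,0]]])

```text
t: 23.95
tcp_pos: [0.5622, 0.2489, 0.0682]
eef_rot: [0.444, -2.059, 0.256]
ft_force: [-0.6, -0.3, -1.6]
finger_gap: 0.0139
grasp_force: 58.9
```

step_arm(increments=[[0.95,[-2.6,0,1.5],[0,0,0]],[0.95,[-5.2,0,3],[0,0,0]],[0.95,[-5.2,0,3],[0,0,0]]])

```text
t: 24.32
tcp_pos: [0.5623, 0.2489, 0.0623]
eef_rot: [0.444, -2.059, 0.256]
ft_force: [0.2, -0.8, -1.4]
finger_gap: 0.0144
grasp_force: 58.9
```

step_arm(increments=[[0.95,[-0.9,0,0.5],[0,0,0]],[0.95,[-1.7,0,1],[0,0,0]],[0.95,[-1.7,0,1],[0,0,0]]])

```text
t: 24.7
tcp_pos: [0.5624, 0.249, 0.0606]
eef_rot: [0.444, -2.06, 0.256]
ft_force: [0.0, 0.2, -1.3]
finger_gap: 0.0141
grasp_force: 58.9
```

step_arm(increments=[[0.95,[-0.9,0,0.5],[0,0,0]],[0.95,[-1.5,0,0.9],[0,0,0]],[0.95,[-1.5,0,0.9],[0,0,0]]])

```text
t: 25.08
tcp_pos: [0.5625, 0.249, 0.0605]
eef_rot: [0.444, -2.058, 0.256]
ft_force: [0.2, -0.2, 5.5]
finger_gap: 0.0143
grasp_force: 59.1
```

step_arm(increments=[[0.95,[0.9,0,-0.5],[0,0,0]],[0.5,[0.9,0,-0.5],[0,0,0]],[0.5,[0.9,0,-0.5],[0,0,0]],[0.5,[0.9,0,-0.5],[0,0,0]],[0.5,[0.9,0,-0.5],[0,0,0]],[0.5,[0.9,0,-0.5],[0,0,0]]])

```text
t: 25.82
tcp_pos: [0.5624, 0.249, 0.0598]
eef_rot: [0.444, -2.06, 0.255]
ft_force: [-0.3, 0.5, 0.6]
finger_gap: 0.0425
grasp_force: 0.0
```

```bash
python3 - <<'E'
from vert import *
s,R,g=run(0,.035,names=("wrist",)); print(g)
P=cloud(load("wrist")).reshape(-1,3); k=np.isfinite(P[:,2])&(np.hypot(P[:,0]-.577,P[:,1]-.256)<.012)&(P[:,2]<.2); print("top z",np.percentile(P[k,2],[99,99.8]))
E
```

```text
25.825 [0.5624158  0.24898935 0.05982322] joints [-0.46  1.14 -0.02  1.26 -0.03  1.79  1.53] f [-0.3  0.5  0.6] 0.042528453873602975
wrist 4554 zmin 0.0684 axis at z 0.0779 [595.5 229.8] lean deg [-183.9  320.4] med|r| 3.47
[0.57502501 0.25468815 0.06785637]
top z [0.12715549 0.12746703]
```

step_arm(increments=[[0.5,[0,0,-8],[0,0,0]],[0.5,[0,0,-20],[0,0,0]],[0.5,[0,0,-40],[0,0,0]],[0.5,[0,0,-70],[0,0,0]],[0.5,[0,0,-100],[0,0,0]],[0.5,[0,0,-120],[0,0,0]],[0.5,[0,0,-120],[0,0,0]]])

```text
t: 26.75
tcp_pos: [0.6566, 0.2921, 0.1203]
eef_rot: [0.445, -2.065, 0.256]
ft_force: [-0.7, -0.2, -0.5]
finger_gap: 0.0421
grasp_force: 0.0
```

```bash
python3 - <<'E'
from find import *
from scipy.optimize import least_squares
s=arm.get_state(); print(s["t"],s["tcp_pos"],s["ft_force"])
P=cloud(snap("wrist")).reshape(-1,3); k=np.isfinite(P[:,2])&(np.hypot(P[:,0]-.577,P[:,1]-.256)<.025)&(P[:,2]<.2)&(P[:,2]>.055); Q=P[k]
print(len(Q),"top z",np.percentile(Q[:,2],[99,99.8])); print("head xy",Q[Q[:,2]>.122].mean(0),"shank",Q[(Q[:,2]<.08)].mean(0))
b=snap("top"); Pt=cloud(b); c=b["color"].astype(int)
# wrench: dark grip pixels & handle
k=np.isfinite(Pt[...,2])&(Pt[...,2]>.085)&(Pt[...,2]<.13)&(Pt[...,0]>.45)&(Pt[...,1]<.12)&(Pt[...,1]>-.08)
q=Pt[k]; m=q.mean(0); d=np.linalg.svd(q[:,:2]-m[:2],full_matrices=False)[2][0]; print("bar",len(q),m,"az",np.degrees(np.arctan2(d[1],d[0])),"y range",q[:,1].min(),q[:,1].max())
E
```

```text
26.75 [0.65662927 0.29214271 0.12025978] [-0.67943655 -0.18980682 -0.52839577]
2155 top z [0.12700461 0.1272416 ]
head xy [0.57956362 0.25688172 0.12566073] shank [0.58270047 0.2585134  0.06806959]
bar 668 [0.61334156 0.03096663 0.10810628] az 115.2498648047166 y range -0.04593851735291619 0.11993820477533142
```

step_arm(increments=[[0.45,[15,0,-8],[0,-10,0]],[0.45,[30,0,-17],[0,-20,0]],[0.45,[45,0,-25],[0,-30,0]],[0.45,[60,0,-34],[0,-40,0]],[0.45,[75,0,-43],[0,-50,0]],[0.45,[86,0,-50],[0,-60,0]],[0.45,[86,0,-50],[0,-60,0]]])

```text
t: 27.72
tcp_pos: [0.6513, 0.2889, 0.2204]
eef_rot: [-0.661, 3.07, 0.001]
ft_force: [0.3, -0.5, -0.5]
finger_gap: 0.0472
grasp_force: 0.0
```

step_arm(increments=[[0.45,[15,-26,0],[0,0,10]],[0.45,[40,-65,0],[0,0,20]],[0.45,[65,-110,0],[0,0,30]],[0.45,[90,-155,10],[0,0,40]],[0.45,[115,-200,20],[0,0,50]],[0.45,[140,-240,30],[0,0,60]],[0.45,[149,-258,40],[0,0,70]],[0.45,[149,-258,50],[0,0,80]],[0.45,[149,-258,50],[0,0,90]],[0.45,[149,-258,50],[0,0,90]]])

```text
t: 28.98
tcp_pos: [0.6261, -0.0048, 0.167]
eef_rot: [-1.7, -2.642, -0.002]
ft_force: [-0.1, 0.6, -0.2]
finger_gap: 0.0469
grasp_force: 0.0
```

```bash
python3 - <<'E'
from find import *
s=arm.get_state(); print(s["t"],s["tcp_pos"],np.round(s["joints"],2),s["ft_force"],s["finger_gap"]); R=Ro.from_rotvec(s["eef_rot"]).as_matrix(); print(np.round(R,3))
P=cloud(snap("wrist")).reshape(-1,3); k=np.isfinite(P[:,2])&(P[:,2]>.09)&(P[:,2]<.125)&(P[:,1]<.1)&(P[:,1]>-.09)&(P[:,0]>.5); q=P[k]
m=q.mean(0); d=np.linalg.svd(q[:,:2]-m[:2],full_matrices=False)[2][0]; print(len(q),m,np.degrees(np.arctan2(d[1],d[0])),q[:,1].min(),q[:,1].max())
g=m[:2]+d*((-.004-m[1])/d[1]); print("bar at y=-.004",g); print(totool((g[0],-.004,.068))[0])
E
```

```text
28.975 [ 0.62606255 -0.00481235  0.16704565] [-0.4   0.59  0.5   1.91 -0.41  0.74  0.75] [-0.05973646  0.58003656 -0.19163749] 0.046863977823059164
[[-0.415  0.91   0.001]
 [ 0.91   0.415  0.001]
 [ 0.001  0.001 -1.   ]]
8477 [0.61520836 0.03140628 0.10786212] -64.5274958762921 -0.04408058680738693 0.09999277196737161
bar at y=-.004 [ 0.63207543 -0.004     ]
[-1.73774728  5.50705918 99.3931652 ]
```

step_arm(increments=[[0.45,[0,4,20],[0,0,0]],[0.45,[0,4,45],[0,0,0]],[0.45,[0,4,70],[0,0,0]],[0.45,[0,4,90],[0,0,0]],[0.45,[0,4,99],[0,0,0]],[0.45,[0,4,99],[0,0,0]]])

```text
t: 29.78
tcp_pos: [0.6298, -0.0036, 0.0687]
eef_rot: [1.703, 2.639, 0.005]
ft_force: [-0.0, 0.5, 0.2]
finger_gap: 0.0469
grasp_force: 0.0
```

step_arm(increments=[[0.45,[0,-4,0],[0,0,0]],[0.45,[0,-8,0],[0,0,0]],[0.45,[0,-12,0],[0,0,1]],[0.45,[0.5,-16,0],[0,0,2]],[0.45,[0.8,-20,0],[0,0,3]],[0.45,[1.3,-24,0],[0,0,4]],[0.45,[2,-28.5,0],[0,0,6]],[0.45,[2.8,-33,0],[0,0,7]],[0.45,[3.6,-37,0],[0,0,9]],[0.45,[4.6,-41,0],[0,0,10]],[0.45,[5.7,-45.5,0],[0,0,11.5]],[0.45,[6.9,-50,0],[0,0,13]],[0.45,[8.2,-54,0],[0,0,14.3]],[0.45,[8.2,-54,0],[0,0,14.3]]])

```text
t: 31.52
tcp_pos: [0.5767, -0.0183, 0.069]
eef_rot: [2.019, 2.406, 0.005]
ft_force: [-0.5, 0.3, 0.6]
finger_gap: 0.0468
grasp_force: 0.0
```

```bash
cat > st.py <<'E'
from find import *
A=np.array([.555,.1537])
def bar():
    b=snap("top"); P=cloud(b); s=arm.get_state(); T=np.array(s["tcp_pos"]); R=Ro.from_rotvec(s["eef_rot"]).as_matrix()
    print(round(s["t"],2),np.round(T,4),"f",np.round(s["ft_force"],1),"f.tool",np.round(R.T@s["ft_force"],1),"gap",round(s["finger_gap"],4),"q",np.round(s["joints"],2))
    r=T[:2]-A; print("tcp az",np.degrees(np.arctan2(r[1],r[0])),"rad",np.linalg.norm(r))
    # crank arm: white at z~.074
    k=np.isfinite(P[...,2])&(abs(P[...,2]-.076)<.006)&(P[...,1]>.19)&(P[...,1]<.34)&(P[...,0]>.47)&(P[...,0]<.6)&(b["color"].min(2)>140)
    q=P[k][:,:2]; 
    if len(q)>30:
        m=q.mean(0); d=np.linalg.svd(q-m,full_matrices=False)[2][0]; print("crank az",np.degrees(np.arctan2(d[1],d[0]))%180,len(q), "from axis",np.degrees(np.arctan2(*(m-A)[::-1])))
    # handle bright rod between hinge and grip, seen by height
    k=np.isfinite(P[...,2])&(P[...,2]>.095)&(P[...,2]<.122)&(P[...,1]>.045)&(P[...,1]<.105)&(P[...,0]>.45)&(P[...,0]<.65)
    q=P[k][:,:2]
    if len(q)>30:
        m=q.mean(0); d=np.linalg.svd(q-m,full_matrices=False)[2][0]; print("handle az",np.degrees(np.arctan2(d[1],d[0]))%180,len(q),np.round(m,4))
    k=np.isfinite(P[...,2])&(np.hypot(P[...,0]-.577,P[...,1]-.256)<.02)&(P[...,2]>.1)&(P[...,2]<.2); print("peg head pts",k.sum(), P[k].mean(0) if k.any() else "")
bar()
E
python3 st.py
```

```text
31.57 [ 0.5771 -0.0182  0.069 ] f [-0.6  0.3  0.1] f.tool [ 0.4 -0.5 -0.1] gap 0.0471 q [-0.35  0.69  0.44  2.06 -0.59  0.51  0.7 ]
tcp az -82.690790818898 rad 0.17335248505572437
crank az 90.84761330971492 551 from axis 90.98427727684887
peg head pts 74 [0.57690505 0.25261454 0.12594518]
```

step_arm(increments=[[0.45,[0.2,-2.5,0],[0,0,0.8]],[0.45,[0.4,-5,0],[0,0,1.6]],[0.45,[0.6,-7,0],[0,0,2.3]],[0.45,[0.9,-9,0],[0,0,3]],[0.45,[1.1,-11,0],[0,0,3.6]]])

```text
t: 32.2
tcp_pos: [0.5674, -0.019, 0.0692]
eef_rot: [2.092, 2.339, 0.008]
ft_force: [3.1, 1.2, -2.7]
finger_gap: 0.0468
grasp_force: 1.8
```

```bash
cat > hd.py <<'E'
from find import *
def hd():
    A=np.array([.555,.1537]); c=snap("wrist"); P=cloud(c).reshape(-1,3); s=arm.get_state(); T=np.array(s["tcp_pos"]); R=Ro.from_rotvec(s["eef_rot"]).as_matrix()
    print(round(s["t"],2),"f.tool",np.round(R.T@s["ft_force"],1),"tcp",np.round(T,4),"q",np.round(s["joints"],2))
    for it in range(2):
        dv=T[:2]-A; dv/=np.linalg.norm(dv)
        rel=P[:,:2]-A; al=rel@dv; pe=rel@np.array([-dv[1],dv[0]])
        k=np.isfinite(P[:,2])&(P[:,2]>.099)&(P[:,2]<.118)&(al>.05)&(al<.125)&(abs(pe)<.03); q=P[k][:,:2]
    if len(q)<50: print("few",len(q)); return
    m=q.mean(0); d=np.linalg.svd(q-m,full_matrices=False)[2][0]; d*=np.sign(d@dv)
    off=(m-A)@np.array([-d[1],d[0]])
    print("handle az",round(np.degrees(np.arctan2(d[1],d[0])),2),"n",len(q),"offset A mm",round(off*1000,2),"along",np.round(np.percentile((q-A)@d,[1,99]),3))
    # caps above the rod: bolt/hinge knobs
    k=np.isfinite(P[:,2])&(np.hypot(*(P[:,:2]-A).T)<.06)&(P[:,2]>.1)&(P[:,2]<.13); q=P[k]; print("knobs",len(q),np.round(np.percentile(q[:,2],[5,50,95]),4) if len(q) else "")
    pg=np.isfinite(P[:,2])&(np.hypot(P[:,0]-.577,P[:,1]-.256)<.02)&(P[:,2]>.1)&(P[:,2]<.2); print("peg",pg.sum(),P[pg].mean(0) if pg.any() else "")
hd()
E
python3 hd.py
```

```text
32.25 f.tool [-0.4  3.   2. ] tcp [ 0.5674 -0.019   0.0692] q [-0.36  0.68  0.45  2.09 -0.62  0.5   0.66]
handle az -82.5 n 9535 offset A mm 0.08 along [0.073 0.124]
knobs 0 
peg 0
```

step_arm(increments=[[0.45,[0.2,-2,0],[0,0,0.7]],[0.45,[0.3,-4,0],[0,0,1.3]],[0.45,[0.5,-6,0],[0,0,2]],[0.45,[0.5,-6,0],[0,0,2]]])

```text
t: 32.75
tcp_pos: [0.5644, -0.0188, 0.0695]
eef_rot: [2.128, 2.301, 0.013]
ft_force: [7.9, 1.1, -4.6]
finger_gap: 0.0469
grasp_force: 3.9
```

```bash
python3 hd.py
```

```text
32.8 f.tool [0.7 8.  4.3] tcp [ 0.5644 -0.0189  0.0695] q [-0.37  0.68  0.45  2.1  -0.63  0.49  0.64]
handle az -83.36 n 9555 offset A mm -0.14 along [0.073 0.125]
knobs 0 
peg 0
```

step_arm(increments=[[0.45,[0.2,-2,0],[0,0,0.7]],[0.45,[0.3,-4,0],[0,0,1.3]],[0.45,[0.5,-6,0],[0,0,2]],[0.45,[0.5,-6,0],[0,0,2]]])

```text
t: 33.3
tcp_pos: [0.5589, -0.0189, 0.0695]
eef_rot: [2.167, 2.263, 0.013]
ft_force: [7.8, 1.2, -4.9]
finger_gap: 0.0467
grasp_force: 4.2
```

step_arm(increments=[[0.45,[0.2,-2,0],[0,0,0.7]],[0.45,[0.3,-4,0],[0,0,1.3]],[0.45,[0.5,-6,0],[0,0,2]],[0.45,[0.5,-6,0],[0,0,2]]])

```text
t: 33.8
tcp_pos: [0.5534, -0.0188, 0.0696]
eef_rot: [2.206, 2.224, 0.014]
ft_force: [8.7, 1.1, -5.2]
finger_gap: 0.0469
grasp_force: 4.4
```

```bash
python3 hd.py
```

```text
33.85 f.tool [1.5 8.3 5.6] tcp [ 0.5534 -0.0188  0.0696] q [-0.38  0.67  0.47  2.12 -0.66  0.47  0.61]
handle az -86.98 n 9554 offset A mm -0.33 along [0.073 0.125]
knobs 0 
peg 0
```

step_arm(increments=[[0.45,[0.2,-2,0],[0,0,0.7]],[0.45,[0.3,-4,0],[0,0,1.3]],[0.45,[0.5,-6,0],[0,0,2]],[0.45,[0.7,-8,0],[0,0,2.6]]])

```text
t: 34.35
tcp_pos: [0.5462, -0.0185, 0.0696]
eef_rot: [2.255, 2.172, 0.015]
ft_force: [10.5, 0.7, -7.8]
finger_gap: 0.0466
grasp_force: 5.1
```

step_arm(increments=[[0.45,[0.2,-2,0],[0,0,0.7]],[0.45,[0.3,-4,0],[0,0,1.3]],[0.45,[0.5,-6,0],[0,0,2]],[0.45,[0.7,-8,0],[0,0,2.6]]])

```text
t: 34.85
tcp_pos: [0.5388, -0.0178, 0.0697]
eef_rot: [2.303, 2.12, 0.016]
ft_force: [11.7, 0.3, -7.0]
finger_gap: 0.0469
grasp_force: 5.4
```

```bash
python3 hd.py
```

```text
34.9 f.tool [ 1.  10.9  7.3] tcp [ 0.5385 -0.0178  0.0697] q [-0.39  0.66  0.48  2.16 -0.7   0.46  0.55]
handle az -91.65 n 9552 offset A mm -0.81 along [0.073 0.125]
knobs 0 
peg 0
```

step_arm(increments=[[0.45,[0.2,-2,0],[0,0,0.7]],[0.45,[0.3,-4,0],[0,0,1.3]],[0.45,[0.5,-6,0],[0,0,2]],[0.45,[0.7,-8,0],[0,0,2.6]]])

```text
t: 35.4
tcp_pos: [0.5315, -0.0168, 0.0698]
eef_rot: [2.351, 2.066, 0.017]
ft_force: [11.7, -0.8, -7.1]
finger_gap: 0.047
grasp_force: 5.8
```

step_arm(increments=[[0.45,[0.2,-2,0],[0,0,0.7]],[0.45,[0.3,-4,0],[0,0,1.3]],[0.45,[0.5,-6,0],[0,0,2]],[0.45,[0.5,-6,0],[0,0,2]]])

```text
t: 35.9
tcp_pos: [0.5256, -0.0159, 0.0698]
eef_rot: [2.386, 2.025, 0.017]
ft_force: [11.6, -1.4, -7.5]
finger_gap: 0.0469
grasp_force: 5.7
```

```bash
python3 hd.py
```

```text
35.95 f.tool [ 0.2 11.3  8.5] tcp [ 0.5256 -0.0159  0.0698] q [-0.41  0.66  0.49  2.19 -0.73  0.44  0.5 ]
handle az -96.2 n 9560 offset A mm -0.75 along [0.073 0.125]
knobs 0 
peg 0
```

step_arm(increments=[[0.45,[0.2,-2,0],[0,0,0.7]],[0.45,[0.3,-4,0],[0,0,1.3]],[0.45,[0.5,-6,0],[0,0,2]],[0.45,[0.7,-8,0],[0,0,2.6]]])

```text
t: 36.45
tcp_pos: [0.5188, -0.0144, 0.0699]
eef_rot: [2.431, 1.968, 0.019]
ft_force: [11.9, -2.2, -7.4]
finger_gap: 0.0472
grasp_force: 6.4
```

step_arm(increments=[[0.45,[0.2,-2,0],[0,0,0.7]],[0.45,[0.3,-4,0],[0,0,1.3]],[0.45,[0.5,-6,0],[0,0,2]],[0.45,[0.5,-6,0],[0,0,2]]])

```text
t: 36.95
tcp_pos: [0.513, -0.013, 0.0699]
eef_rot: [2.464, 1.925, 0.018]
ft_force: [12.4, -1.6, -7.0]
finger_gap: 0.047
grasp_force: 6.3
```

```bash
python3 hd.py; python3 st.py
```

```text
37.0 f.tool [ 1.1 12.1  8.7] tcp [ 0.513  -0.013   0.0699] q [-0.43  0.65  0.5   2.22 -0.77  0.43  0.46]
handle az -100.32 n 9572 offset A mm -1.21 along [0.072 0.124]
knobs 0 
peg 0 
37.05 [ 0.513  -0.013   0.0699] f [12.1 -2.2 -8.1] f.tool [ 0.7 12.1  8.4] gap 0.0468 q [-0.43  0.65  0.5   2.22 -0.77  0.43  0.46]
tcp az -104.13101518089408 rad 0.17193882160617702
crank az 87.23343652049363 556 from axis 87.27320310136197
handle az 80.02482651737135 139 [0.5415 0.0809]
peg head pts 74 [0.58513596 0.25163999 0.12450138]
```

step_arm(increments=[[0.45,[0.2,-2,0],[0,0,0.7]],[0.45,[0.3,-4,0],[0,0,1.3]],[0.45,[0.5,-6,0],[0,0,2]],[0.45,[0.7,-8,0],[0,0,2.6]]])

```text
t: 37.55
tcp_pos: [0.5059, -0.011, 0.07]
eef_rot: [2.507, 1.867, 0.019]
ft_force: [12.5, -3.3, -8.2]
finger_gap: 0.0471
grasp_force: 6.5
```

step_arm(increments=[[0.45,[0.2,-2,0],[0,0,0.7]],[0.45,[0.3,-4,0],[0,0,1.3]],[0.45,[0.5,-6,0],[0,0,2]],[0.45,[0.5,-6,0],[0,0,2]]])

```text
t: 38.05
tcp_pos: [0.499, -0.009, 0.0699]
eef_rot: [2.541, 1.824, 0.018]
ft_force: [10.7, -4.3, -6.1]
finger_gap: 0.0471
grasp_force: 5.7
```

```bash
python3 hd.py
```

```text
38.1 f.tool [ 0.4 10.5  7.1] tcp [ 0.4991 -0.009   0.0699] q [-0.45  0.64  0.51  2.25 -0.8   0.42  0.41]
handle az -104.93 n 9655 offset A mm -0.62 along [0.073 0.125]
knobs 0 
peg 0
```

step_arm(increments=[[0.45,[0.2,-2,0],[0,0,0.8]],[0.45,[0.4,-4,0],[0,0,1.6]],[0.45,[0.7,-6,0],[0,0,2.4]],[0.45,[0.9,-8,0],[0,0,3.2]],[0.45,[1.1,-10,0],[0,0,4]],[0.45,[1.1,-10,0],[0,0,4]]])

```text
t: 38.85
tcp_pos: [0.4883, -0.0047, 0.0699]
eef_rot: [2.606, 1.735, 0.016]
ft_force: [7.7, -3.4, -4.3]
finger_gap: 0.0469
grasp_force: 4.5
```

```bash
python3 hd.py
```

```text
38.9 f.tool [-0.3  9.   2.7] tcp [ 0.4883 -0.0047  0.0698] q [-0.46  0.64  0.52  2.27 -0.83  0.41  0.36]
handle az -105.95 n 10196 offset A mm -3.81 along [0.073 0.125]
knobs 0 
peg 0
```

```bash
cat > bend.py <<'E'
from find import *
def bend(azc=-103.2,a0=-110):
    A=np.array([.555,.1537]); H=A+.032*np.array([np.cos(np.radians(azc)),np.sin(np.radians(azc))])
    P=cloud(snap("wrist")).reshape(-1,3); s=arm.get_state(); print(round(s["t"],2),np.round(s["ft_force"],1))
    az=np.radians(a0)
    for w in (.02,.014,.012,.012,.012):
        d=np.array([np.cos(az),np.sin(az)]); rel=P[:,:2]-H; al=rel@d; pe=rel@np.array([-d[1],d[0]])
        k=np.isfinite(P[:,2])&(P[:,2]>.1)&(P[:,2]<.118)&(al>.03)&(al<.095)&(abs(pe)<w); q=P[k]
        r=np.polyfit(al[k],pe[k],1); az+=np.arctan(r[0])
    print("az",round(np.degrees(az),2),"n",k.sum(),"offset at hinge mm",round(r[1]*1000,2),"pe rng",np.round(np.percentile(pe[k],[2,98])*1000,1))
if __name__=="__main__":
    bend()
E
python3 bend.py
```

```text
38.95 [ 8.2 -3.  -2.9]
az -102.63 n 7384 offset at hinge mm -6.67 pe rng [-11.8   2.8]
```

```bash
python3 - <<'E'
from find import *
A=np.array([.555,.1537]); H=A+.032*np.array([np.cos(np.radians(-103.2)),np.sin(np.radians(-103.2))])
P=cloud(load("wrist")).reshape(-1,3); az=np.radians(-110); d=np.array([np.cos(az),np.sin(az)]); rel=P[:,:2]-H; al=rel@d; pe=rel@np.array([-d[1],d[0]])
for a in np.arange(.02,.19,.01):
    k=np.isfinite(P[:,2])&(abs(al-a)<.005)&(abs(pe)<.06)&(P[:,2]>.085)&(P[:,2]<.125)
    if k.sum()<10: continue
    h,_=np.histogram(pe[k],np.arange(-.06,.061,.004)); 
    top=k&(P[:,2]>np.percentile(P[k,2],85)); print(round(a,3),k.sum(),"z",np.round(np.percentile(P[k,2],[10,95])*1000),"ridge pe",np.round(np.median(pe[top])*1000,1),h)
E
```

```text
0.04 1046 z [103. 108.] ridge pe -0.7 [  0   0   0   0   0   0   0   0   0   0   0   0  84 284 260 240 177   1
   0   0   0   0   0   0   0   0   0   0   0   0]
0.05 2085 z [103. 108.] ridge pe -0.8 [  0   0   0   0   0   0   0   0   0   0   0   0 142 542 545 511 345   0
   0   0   0   0   0   0   0   0   0   0   0   0]
0.06 1898 z [103. 108.] ridge pe -0.9 [  0   0   0   0   0   0   0   0   0   0   0   0 150 488 493 461 305   1
   0   0   0   0   0   0   0   0   0   0   0   0]
0.07 1725 z [103. 108.] ridge pe -0.9 [  0   0   0   0   0   0   0   0   0   0   0   0 144 443 451 423 264   0
   0   0   0   0   0   0   0   0   0   0   0   0]
0.08 1593 z [103. 108.] ridge pe -1.2 [  0   0   0   0   0   0   0   0   0   0   0   0 145 411 413 377 234  10
   3   0   0   0   0   0   0   0   0   0   0   0]
0.09 2084 z [102. 108.] ridge pe -1.3 [  0   0   0   0   0   0   0   0   0   0   0   0 145 382 367 358 266 339
 224   3   0   0   0   0   0   0   0   0   0   0]
0.1 2268 z [104. 112.] ridge pe -1.5 [  0   0   0   0   0   0   0   0   0   0   0 111 417 422 410 388 364 156
   0   0   0   0   0   0
[... 424 characters left out ...]
  0   0 115 253 279 261 249 213 295
 683 527 509 214 246 180 117  72   0   0   0   0]
0.14 2598 z [102. 125.] ridge pe -50.5 [  1  90 130   0   0 399  16   0   0   0   0 155 262 266 265 247 228 308
  46   2  43  75  62   3   0   0   0   0   0   0]
0.15 1738 z [104. 113.] ridge pe -2.5 [ 41   5   3   0   0 164   0   0   0   0   0 119 245 256 249 235 201 195
   0   0   0   6  15   0   0   4   0   0   0   0]
0.16 1030 z [105. 113.] ridge pe -2.2 [  0   0   0   0   0   0   0   0   0   0   0 151 212 153 126 137 163  88
   0   0   0   0   0   0   0   0   0   0   0   0]
0.17 117 z [ 99. 107.] ridge pe -11.6 [ 0  0  0  0  0  0  0  0  0  0  0 80 10  0  0  0  3 24  0  0  0  0  0  0
  0  0  0  0  0  0]
```

step_arm(increments=[[0.45,[0.3,-2,0],[0,0,0.8]],[0.45,[0.5,-4,0],[0,0,1.6]],[0.45,[0.5,-4,0],[0,0,1.6]]])

```text
t: 39.33
tcp_pos: [0.4841, -0.0027, 0.0698]
eef_rot: [2.631, 1.699, 0.015]
ft_force: [6.6, -3.8, -0.9]
finger_gap: 0.047
grasp_force: 4.0
```

```bash
cat > ridge.py <<'E'
from find import *
def ridge(azc=-103.2,a0=-111):
    A=np.array([.555,.1537]); H=A+.032*np.array([np.cos(np.radians(azc)),np.sin(np.radians(azc))])
    P=cloud(snap("wrist")).reshape(-1,3); s=arm.get_state(); az=np.radians(a0)
    for _ in range(3):
        d=np.array([np.cos(az),np.sin(az)]); rel=P[:,:2]-H; al=rel@d; pe=rel@np.array([-d[1],d[0]])
        k=np.isfinite(P[:,2])&(al>.035)&(al<.083)&(abs(pe)<.02)&(P[:,2]>.106)&(P[:,2]<.112)
        r=np.polyfit(al[k],pe[k],1); az+=np.arctan(r[0])
    print(round(s["t"],2),np.round(s["ft_force"],1),np.round(s["tcp_pos"],4),"az",round(np.degrees(az),2),"n",k.sum(),"hinge off mm",round(r[1]*1000,2))
import sys; ridge(a0=float(sys.argv[1]))
E
python3 ridge.py -111
```

```text
39.38 [ 7.  -2.6 -2.6] [ 0.4841 -0.0027  0.0698] az -112.33 n 4937 hinge off mm -0.53
```

The handle az is -112.3° against about -103.3° at the click, so it is bent about 0.16 rad. The force has fallen from about 13 N to 7.5 N, so I'll ease back.

step_arm(increments=[[0.45,[0,2,0],[0,0,-0.8]],[0.45,[0,4,0],[0,0,-1.6]],[0.45,[0,6,0],[0,0,-2.4]],[0.45,[0,8,0],[0,0,-3.2]],[0.45,[0,10,0],[0,0,-4]],[0.45,[0,12,0],[0,0,-4.8]],[0.45,[0,14,0],[0,0,-5.6]],[0.45,[0,16,0],[0,0,-6.4]],[0.45,[0,18,0],[0,0,-7.2]],[0.45,[0,20,0],[0,0,-8]],[0.45,[0,22,0],[0,0,-8.5]],[0.45,[0,24,0],[0,0,-9]],[0.45,[0,26,0],[0,0,-9]],[0.45,[0,28,0],[0,0,-9]],[0.45,[0,28,0],[0,0,-9]]])

```text
t: 41.25
tcp_pos: [0.5104, -0.0123, 0.07]
eef_rot: [2.488, 1.903, 0.016]
ft_force: [7.6, -0.7, -0.9]
finger_gap: 0.0469
grasp_force: 4.0
```

```bash
python3 ridge.py -103; python3 hd.py
```

```text
41.3 [ 8.1  0.4 -0.7] [ 0.5104 -0.0123  0.07  ] az -101.27 n 4978 hinge off mm 0.29
41.35 f.tool [2.2 8.  2. ] tcp [ 0.5104 -0.0123  0.07  ] q [-0.43  0.65  0.51  2.22 -0.77  0.43  0.44]
handle az -101.13 n 9551 offset A mm -1.39 along [0.072 0.124]
knobs 0 
peg 0
```

step_arm(increments=[[0.45,[0,1.5,0],[0,0,-0.4]],[0.45,[0,3,0],[0,0,-0.8]],[0.45,[0,4.5,0],[0,0,-1.2]],[0.45,[0,6,0],[0,0,-1.2]],[0.45,[0,6,0],[0,0,-1.2]]])

```text
t: 41.98
tcp_pos: [0.5108, -0.0133, 0.0689]
eef_rot: [2.474, 1.933, 0.007]
ft_force: [3.4, 0.3, 2.3]
finger_gap: 0.047
grasp_force: 1.9
```

```bash
python3 ridge.py -101; python3 st.py
```

```text
42.02 [ 2.7 -0.8  1.9] [ 0.5108 -0.0133  0.0689] az -101.02 n 4976 hinge off mm 0.48
42.08 [ 0.5108 -0.0133  0.0689] f [ 4.1 -0.8  2.7] f.tool [ 0.2  4.2 -2.6] gap 0.0473 q [-0.42  0.65  0.51  2.21 -0.76  0.44  0.45]
tcp az -104.82321292124941 rad 0.17274049149084497
crank az 87.78299962415885 555 from axis 87.87397062705392
handle az 79.79593074789071 141 [0.5407 0.0812]
peg head pts 77 [0.58444672 0.25200484 0.12525231]
```

step_arm(increments=[[0.45,[0,2,0],[0,0,0]],[0.45,[0,4,0],[0,0,0]],[0.45,[0,7,0],[0,0,0]],[0.45,[0,11,0],[0,0,0]],[0.45,[0,14,0],[0,0,0]],[0.45,[0,14,0],[0,0,0]]])

```text
t: 42.82
tcp_pos: [0.5245, -0.0165, 0.0689]
eef_rot: [2.474, 1.934, 0.007]
ft_force: [0.6, 0.7, -0.2]
finger_gap: 0.047
grasp_force: 0.0
```

```bash
python3 ridge.py -101
```

```text
42.88 [ 0.3 -0.7 -0. ] [ 0.5242 -0.0164  0.0689] az -100.5 n 5114 hinge off mm 0.71
```

step_arm(increments=[[0.45,[0,0,-10],[0,0,0]],[0.45,[0,0,-25],[0,0,0]],[0.45,[0,0,-50],[0,0,0]],[0.45,[0,0,-85],[0,0,0]],[0.45,[0,0,-120],[0,0,0]],[0.45,[0,0,-150],[0,0,0]],[0.45,[0,0,-150],[0,0,0]],[0.45,[0,0,-150],[0,0,0]]])

```text
t: 43.88
tcp_pos: [0.5231, -0.0164, 0.219]
eef_rot: [2.475, 1.935, 0.007]
ft_force: [-0.9, 0.3, 0.1]
finger_gap: 0.0471
grasp_force: 0.0
```

```bash
python3 ridge.py -101; python3 st.py; python3 - <<'E'
from find import *
for n in ("scene","top"):
  P=cloud(snap(n)).reshape(-1,3); k=np.isfinite(P[:,2])&(np.hypot(P[:,0]-.58,P[:,1]-.255)<.022)&(P[:,2]<.16)&(P[:,2]>.085); q=P[k]
  print(n,k.sum(),"top z",np.percentile(q[:,2],[95,99]), "head",q[q[:,2]>.113].mean(0))
E
```

```text
43.92 [ 0.  -0.4 -1.6] [ 0.5228 -0.0164  0.2185] az -100.93 n 987 hinge off mm 1.4
43.98 [ 0.5227 -0.0164  0.2182] f [-0.5 -0.1 -0.3] f.tool [-0.2 -0.4  0.3] gap 0.0469 q [-0.64  0.46  0.8   2.1  -0.48  0.77  0.22]
tcp az -100.74945637818743 rad 0.17318144494119705
crank az 88.12950268879214 556 from axis 88.17450287448672
handle az 80.16805323196728 60 [0.5439 0.0943]
peg head pts 78 [0.58369221 0.25226226 0.12477535]
scene 149 top z [0.12932452 0.13002755] head [0.58729102 0.25170378 0.1246659 ]
top 88 top z [0.12940743 0.13071466] head [0.58397406 0.25240125 0.12612982]
```

```bash
python3 -c "
from workcell import arm
print(arm.sign_off())"
```

```text
the job is handed in; nothing more can be done
None
```

I handed the job in at about 44 s: the peg stands home in the jig hole, the handle broke over at about 0.16–0.19 rad by depth measurement and was eased back straight, and nothing is touching it; on my first try the peg came out with the gripper and fell beside the jig, so I picked it up and reinserted it.

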